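# Fill the last two cells of the jar crate and close its retaining bar

### The job

Finish loading the blue three-cell jar crate, which already holds one jar: slide the two capped jars standing on the worktop into the two empty cells through the open front, one jar per cell, upright and fully home. Then swing the steel retaining bar with the red sleeve over the jars and press it down in front of them onto its stops. The jar without a cap is not ready to pack: leave it, the tape roll and the calculator where they are.

Things in the scene. Friction and masses are not known exactly. Their poses are not given: they have to be found in the camera images.
- crate: blue plastic crate, fixed to the worktop: three cells in a row along its local y, 97 mm apart. Origin: centre of its underside, z up. Its open front (mouth) faces local -x, roughly world +y (robot's left); local +y is roughly world +x. End panels at y = +-146 mm, x -50 to +50, 88 mm high; slatted back, inner face x = +45, 77 mm high; grey dividers 63 mm high with rounded noses at x = -49
- cell_near (a point): centre of the floor of the cell nearest the robot (crate-local x 0, y -97 mm, 3 mm above the worktop), axes as the crate; empty. Every cell is 93 mm wide, 91 between divider noses. The 3 mm floor ends at x = -50 in a tapered lip that starts flush with the worktop at x = -80, so jars slide in. A jar pushed home against the back stands with its axis within about 5 mm of this point
- cell_mid (a point): the same point of the middle cell (crate-local y 0); empty at the start
- cell_far (a point): the same point of the cell farthest from the robot (crate-local y +97 mm); already holds jar_packed
- bar (a joint): retaining bar: bent 8 mm steel rod along the whole crate, pivoted on both end panels; a stiff hinge, it stays where left, 2 to 3 N at the rod moves it. 0 = down on its stops: rod in front of the jars at crate-local x = -62 mm, 36 mm above the worktop. Grows as it swings up, over and back: 2.01 = straight up, 3.0 = laid right back. Starts laid back (2.6 to 2.95) above the jars' back edge
- bar_hinge (a point): middle of the bar's hinge axis (crate-local x 0, y 0, 65 mm above the worktop); the axis runs along local y. The rod's centre line keeps 68 mm from this axis, so it clears the jar tops
- bar_grip (a point): middle of the red plastic sleeve on the rod (12 mm diameter, 70 mm long, along local y), the place to push; moves with the bar: at bar value q it lies -68 mm x cos(q - 0.436) along crate-local x and 68 mm x sin(q - 0.436) in height from bar_hinge
- jar_a: sealed jar with red-and-white label and dark brown cap: upright cylinder 85 mm diameter, 93 mm tall, about 0.25 kg; origin at the centre of its underside, z up. Too wide to grip across; it slides upright when pushed at or below mid-height, e.g. cradled by two fingertips opened about 50 mm. To be packed in either empty cell
- jar_b: sealed jar with red-and-white label and dark brown cap: upright cylinder 85 mm diameter, 93 mm tall, about 0.25 kg; origin at the centre of its underside, z up. Too wide to grip across; it slides upright when pushed at or below mid-height, e.g. cradled by two fingertips opened about 50 mm. To be packed in either empty cell
- jar_packed: sealed jar with red-and-white label and dark brown cap: upright cylinder 85 mm diameter, 93 mm tall, about 0.25 kg; origin at the centre of its underside, z up. Too wide to grip across; it slides upright when pushed at or below mid-height, e.g. cradled by two fingertips opened about 50 mm. Already stands in the far cell and stays there
- jar_open: open labelled jar without a cap, dark brown empty inside, 85 mm diameter, 90 mm tall, very light (0.03 kg); origin at the centre of its underside. Bystander: must stay where it stands
- tape_roll: roll of beige adhesive tape lying flat, 92 mm diameter, 24 mm high; origin at the centre of its underside. Bystander, between the far end of the crate and the fixed bench scale (66 mm high, at x beyond 0.67 m, y 0.02 to 0.28 m). Spare caps (fixed) lie to the left, beyond y = 0.43 m
- calculator: dark grey desk calculator lying flat, 125 x 75 x 14 mm; origin at the centre of its underside. Bystander
Not all that is in view belongs to the job. What is shaped like the jar_a but turquoise is not meant.

How it is judged:
On the way, in this order (a step that is already met when the one before it is completed fails the run):
1. both loose capped jars stand home in the two empty cells, one in each ((((horizontal distance between jar_a and cell_near below 0.016 m and z of jar_a in the frame of cell_near below 0.006 m and angle between jar_a's own z axis and vertical below 0.06 rad) and (horizontal distance between jar_b and cell_mid below 0.016 m and z of jar_b in the frame of cell_mid below 0.006 m and angle between jar_b's own z axis and vertical below 0.06 rad)) or ((horizontal distance between jar_b and cell_near below 0.016 m and z of jar_b in the frame of cell_near below 0.006 m and angle between jar_b's own z axis and vertical below 0.06 rad) and (horizontal distance between jar_a and cell_mid below 0.016 m and z of jar_a in the frame of cell_mid below 0.006 m and angle between jar_a's own z axis and vertical below 0.06 rad)))), for 0.2 s.
2. then the retaining bar is down on its stops in front of the jars (value of joint bar below 0.1 rad), for 0.2 s.
At the end, for the whole second after the job is handed in: jar_a and jar_b stand upright and at rest on the crate floor, one in each of the near and middle cells, axes within 16 mm of the cell centres; jar_packed likewise in the far cell; bar under 0.1 rad; the open jar upright and within 20 mm of where it stood ((((horizontal distance between jar_a and cell_near below 0.016 m and z of jar_a in the frame of cell_near below 0.006 m and angle between jar_a's own z axis and vertical below 0.06 rad) and (horizontal distance between jar_b and cell_mid below 0.016 m and z of jar_b in the frame of cell_mid below 0.006 m and angle between jar_b's own z axis and vertical below 0.06 rad)) or ((horizontal distance between jar_b and cell_near below 0.016 m and z of jar_b in the frame of cell_near below 0.006 m and angle between jar_b's own z axis and vertical below 0.06 rad) and (horizontal distance between jar_a and cell_mid below 0.016 m and z of jar_a in the frame of cell_mid below 0.006 m and angle between jar_a's own z axis and vertical below 0.06 rad))) and horizontal distance between jar_packed and cell_far below 0.016 m and z of jar_packed in the frame of cell_far below 0.006 m and angle between each of jar_packed, jar_open's own z axis and vertical below 0.06 rad and value of joint bar below 0.1 rad and linear speed of each of jar_a, jar_b, jar_packed below 0.02 m/s and distance of jar_open from where it was at the start of the episode below 0.02 m); the robot touches nothing.
It fails at once if the open jar is shoved more than 20 mm or tipped (distance of jar_open from where it was at the start of the episode above 0.02 m or angle between jar_open's own z axis and vertical above 0.3 rad).
It fails at once if the tape roll or the calculator is shoved more than 30 mm (distance of any of tape_roll, calculator from where it was at the start of the episode above 0.03 m).
It fails at once if a capped jar is tipped over (angle between any of jar_a, jar_b, jar_packed's own z axis and vertical above 0.5 rad).
It also fails if it takes over 72 s, if anything falls off the work surface, if the arm or the gripper's body presses on something with over 40 N, if the wrist force passes 120 N, or if a joint passes its speed limit or range.

### The arm

A 6-joint arm with a two-finger parallel gripper is mounted at the origin on a cart in front of the work surface, level with it; the furniture and walls round the work are solid. World frame = base frame: x ahead of the robot, y to its left, z up, the work surface at z = 0. Lengths are in m, angles in rad, forces in N, time in s.
With the tool pointing down it reaches from about 0.3 to 1 m from the base axis. Payload 5.1 kg.
Tool frame: the origin (TCP) lies at the very end of the fingers, on their centre line; the grasp point (between the pads) lies 19 mm behind it; z points along the fingers, y is the line along which they close (so a half turn about z gives the same grasp; the last joint's range is limited). The gripper opens to 95 mm and grips with 3 to 60 N. Pads are 20 mm wide; open, the fingers measure 119 mm over their backs; the gripper's body (75 mm by 180 mm) begins 59 mm behind the grasp point.
Start: joints at [1.263, 0.124, 1.65, -0, 1.367, -0.083], TCP at [0.145, 0.634, 0.178] pointing down, gripper open.
Joint ranges: [-2.61, 2.61], [-1.02, 2.33], [0.03, 2.71], [-1.35, 4.49], [0.32, 2.68], [-2.91, 2.91]. Speed limits (rad/s): [2.57, 2.57, 3.14, 3.14, 3.14, 3.14].

### API

Orientations are given as [roll, pitch, yaw] about the fixed x, y, z axes, in that order (R = Rz(yaw) Ry(pitch) Rx(roll)).
In Python, from rig import read_state, capture, finish_job gives the robot as it stands. The module is installed in compiled form; this text tells all that it offers.
- The arm moves only by the tool step_arm, never from a script. Its argument "steps" is text: rows parted by semicolons, each of 6 numbers parted by spaces: the shift along the tool's x, y, z normalised to -1 to 1, where 1 is 0.5 m, then the turn, a rotation vector about the tool's x, y, z normalised to -1 to 1, where 1 is 45 degrees. In form: x y z wx wy wz; .... A call has 1 to 5 rows; each row is the pose to reach, as a shift and turn from the pose commanded when the call began, along the tool's axes at that moment; what a row does not reach only later rows make up. A row lasts 1/12 s, in which the tool goes at most 41.7 mm and 7.16 degrees, less where a joint would pass 70% of its speed; a pose out of reach is approached as far as the arm can. A call with a number of a shift or a turn outside -1 to 1 is refused whole. A call with a gripper value outside its range is refused whole. "gripper" is the opening, from -1 (shut) to 1 (fully open), set as the call begins (left out, the last holds). The fingers move at their own pace and stop on an object; "squeeze" is the grip in N (left out, the last holds). Time passes only in rows, so rows that repeat a pose let the fingers close. It gives the time, the measured TCP pose, the force, the opening and the grip force at its end, in the units of the state.
- read_state(): the state, without advancing time (a new reading comes with each control period).
- capture(name): name is "scene" or "side" or "wrist"; returns a dict with "pixels" (420x560x3 uint8, blue, green, red), "K" (3x3 intrinsics, pixels), "k1" (the pictures are not rectified: a ray, as slopes to the right and down, at radius r is drawn at 1 + k1 r^2 times it, then the intrinsics apply), "R" (3x3) and "t" (3): a world point X has camera coordinates R X + t; the wrist camera has in their place "T_tool_cam" (4x4, takes a point from camera to tool coordinates, whose origin is the TCP and whose axes are the flange's). Camera axes: x right, y down, z forward; pixel columns grow to the right and rows downward; lengths in m; the calibration is good to about 2 mm. A picture is of the moment at which its call begins: read the wrist's pose just before it. There is no depth.
- finish_job(): hands the job in; it is judged then, once.
The state is a dict: "clock": time; "qpos": joint angles; "joint_velocities": joint speeds; "joint_efforts": joint torques, N m; "tool_pos": TCP position; "ee_rot": TCP orientation; "force": force on the tool from outside, world axes, zero at the start; "torque": the same for the moment, N m; "gripper_width": finger opening in m; "gripper_force": force on a finger pad.
Only numpy, scipy, OpenCV 4.12 (cv2) and the standard library are available. Lean on these libraries where they do the work, as an engineer would, in place of code of your own. Each camera call takes 0.05 s, during which the arm holds its last target. There are 200 camera calls.

## Working session

There is one attempt and no reset: what is moved stays moved. The work goes in short steps, Python scripts to look and compute and a tool call to move; the robot and the scene stay as the last step left them, time stands still between calls to the robot, and variables do not carry over. Pictures are saved under pics/ and viewed, at most 10 in all, crops included, and the job is handed in when it is done.

Besides the shell and the picture viewer there is one more tool, called after ">>>" in YAML: its name, and indented under it one key for each argument. step_arm: Moves the arm, as the interface text tells. Its arguments: {"type":"object","properties":{"steps":{"type":"string"},"gripper":{"type":"number"},"squeeze":{"type":"number"}},"required":["steps"]}

```bash
mkdir -p pics; cat > h.py <<'E'
import numpy as np,cv2
from rig import *
def ray(c,u,v):
    K=c['K'];x=(u-K[0,2])/K[0,0];y=(v-K[1,2])/K[1,1]
    a,b=x,y
    for _ in range(20):
        s=1+c['k1']*(a*a+b*b);a,b=x/s,y/s
    return np.array([a,b,1.])
def ground(c,u,v,z=0):
    R=np.array(c['R']);t=np.array(c['t']);o=-R.T@t;d=R.T@ray(c,u,v)
    return o+d*(z-o[2])/d[2]
def proj(c,X):
    p=(np.array(c['R'])@np.atleast_2d(X).T).T+c['t'];a=p[:,:2]/p[:,2:]
    a=a*(1+c['k1']*(a**2).sum(1,keepdims=True));K=c['K']
    return np.c_[a[:,0]*K[0,0]+K[0,2],a[:,1]*K[1,1]+K[1,2]]
E
python3 - <<'E'
from h import *
for n in('scene','side'):
    c=capture(n);cv2.imwrite(f'pics/{n}.png',cv2.resize(c['pixels'],(800,600)))
    np.save(n+'.npy',c,allow_pickle=True);print(n,-c['R'].T@c['t'],c['k1'])
s=read_state();print(s)
E
```

```text
scene [-0.46584773  0.7121322   1.29029486] -0.15602666789109484
side [ 0.09882036 -0.55733489  0.7558632 ] -0.022302692236352138
{'clock': 0.1, 'qpos': array([ 1.26339790e+00,  1.24441688e-01,  1.65155602e+00, -2.80340619e-05,
        1.36749906e+00, -8.25913061e-02]), 'joint_velocities': array([ 8.72647792e-04, -1.23182284e-03, -1.91351587e-03, -2.20440582e-03,
        2.76670015e-03, -7.23954925e-05]), 'joint_efforts': array([ 2.82707542e-04, -4.18887770e+01, -3.61093640e+01,  7.76233664e-02,
        4.61480557e-02, -7.61247270e-05]), 'tool_pos': array([0.14472773, 0.63300419, 0.17659789]), 'ee_rot': array([-3.13969277e+00, -1.29731500e-04,  2.91679109e+00]), 'force': array([-0.42779168, -0.84194541,  1.11913966]), 'torque': array([ 0.0013201 , -0.04108073,  0.05477503]), 'gripper_force': 0.0, 'gripper_width': 0.09490542246697246}
```

View pics/scene.png

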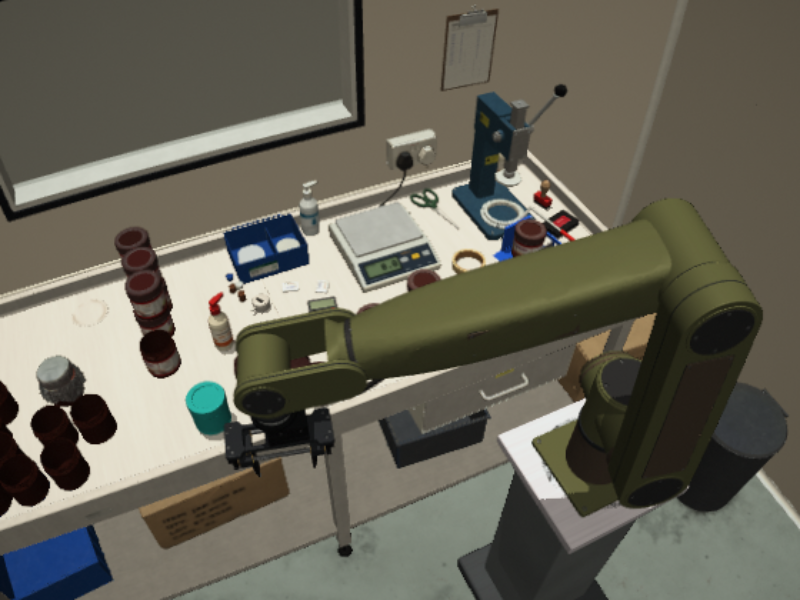

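View pics/side.png

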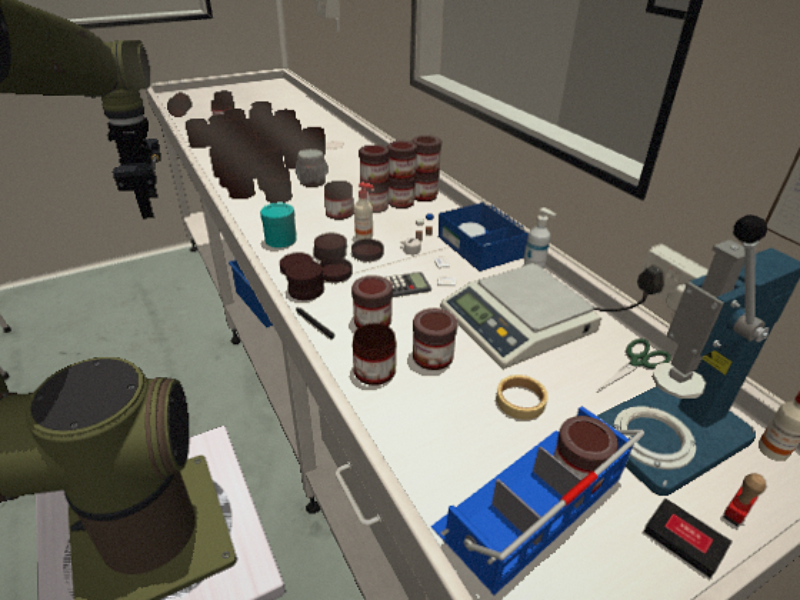

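The side view shows the capped-jar candidates: (372,303) and (434,338), both with brown caps. (375,352) looks open and dark inside. The lone jar at (339,199), the stacks at (400,165) and the turquoise jar at (278,225) are distractors. The crate is at (540,500) and holds one jar at (588,445). Next is a close crop of the jars and the crate.

```bash
python3 - <<'E'
from h import *
c=np.load('side.npy',allow_pickle=True).item();p=c['pixels']
cv2.imwrite('pics/c1.png',cv2.resize(p[185:285,235:365],None,fx=6,fy=6,interpolation=cv2.INTER_CUBIC))
cv2.imwrite('pics/c2.png',cv2.resize(p[280:420,290:460],None,fx=4.2,fy=4.2,interpolation=cv2.INTER_CUBIC))
E
```

```text
(no output)
```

View pics/c1.png

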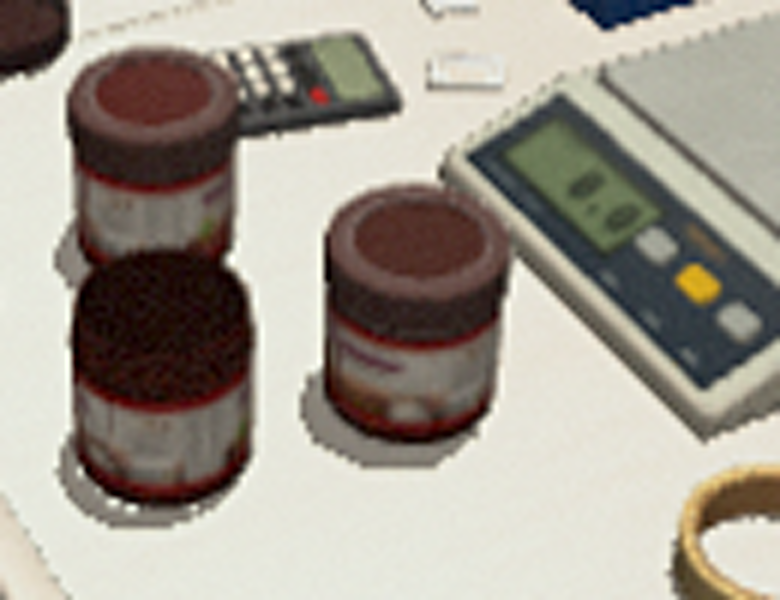

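View pics/c2.png

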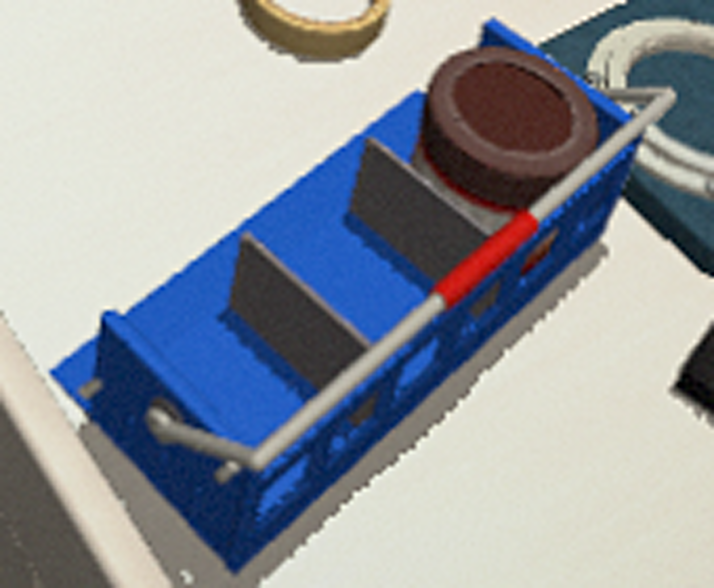

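The crop confirms two capped jars, at c1 (152,150) and (417,310). The open jar is at (163,375) and the calculator is behind the first capped jar. The crate has its divider noses at c2 (243,236) and (370,140), and the bar is laid back. Now fitting the poses.

```bash
cat > fit.py <<'E'
from h import *
from scipy.optimize import least_squares
def jarfit(c,l,r,t,b,h,r0=.0425,x0=(.4,.3)):
    a=np.linspace(0,2*np.pi,90)
    def f(p):
        P=np.vstack([np.c_[p[0]+r0*np.cos(a),p[1]+r0*np.sin(a),0*a+z] for z in(0,h)])
        q=proj(c,P);e=[q[:,0].min()-l,q[:,0].max()-r,q[:,1].min()-t]
        if b:e.append(q[:,1].max()-b)
        return e
    s=least_squares(f,x0);return s.x,s.fun
E
python3 - <<'E'
from fit import *
c=np.load('side.npy',allow_pickle=True).item()
n=lambda l,r,t,b:(235+l/6,235+r/6,185+t/6,185+b/6 if b else None)
for k,b,h in(('jarL',(68,240,47,None),.093),('jarR',(325,512,183,440),.093),('open',(72,255,250,505),.090)):
    print(k,*jarfit(c,*n(*b),h))
print('calc corners',[ground(c,235+u/6,185+v/6,.012).round(3) for u,v in((400,103),(355,33),(245,133))])
print('tape',ground(c,525*.7,397*.7,.012))
L=np.array([[-50,-146,88],[50,-146,0],[-49,-48.5,63],[-49,48.5,63],[-50,146,88],[-80,-146,0]])/1e3
px=np.array([[105,313],[235,570],[243,236],[370,140],[490,20],[50,372]])/4.2+[290,280]
def W(p,L):
    C,S=np.cos(p[2]),np.sin(p[2]);return L@np.array([[C,S,0],[-S,C,0],[0,0,1]])+[p[0],p[1],0]
s=least_squares(lambda p:(proj(c,W(p,L))-px).ravel(),(.5,-.1,-1.57))
print('crate',s.x,s.fun.reshape(-1,2).round(1))
p=s.x
print('cells',W(p,np.array([[0,-.097,.003],[0,0,.003],[0,.097,.003]])).round(4))
print('packed',*jarfit(c,290+420/4.2,290+600/4.2,280+45/4.2,None,.096,x0=(.55,-.1)))
for q in(2.6,2.8,2.95):
    g=np.array([[-.068*np.cos(q-.436),y,.065+.068*np.sin(q-.436)] for y in(-.035,.035)])
    print(q,((proj(c,W(p,g))-[290,280])*4.2).round(),W(p,g).mean(0))
E
```

```text
jarL [0.51472543 0.30147293] [ 0.22919147 -0.22992882  0.02544109]
jarR [0.57450699 0.14288722] [-0.19912988  0.19138601 -0.75080094  0.62272632]
open [0.44846993 0.15816345] [-0.57211121  0.5768913  -1.44144607  1.1779679 ]
calc corners [array([0.684, 0.335, 0.012]), array([0.698, 0.409, 0.012]), array([0.593, 0.35 , 0.012])]
tape [ 0.65759205 -0.04490407  0.012     ]
crate [ 0.53122477 -0.23290971 -1.3986712 ] [[-0.5 -0.7]
 [ 0.6  1.2]
 [ 0.1 -0.4]
 [-0.2 -0.2]
 [-0.2  0.5]
 [ 0.2 -0.5]]
cells [[ 0.4357 -0.2495  0.003 ]
 [ 0.5312 -0.2329  0.003 ]
 [ 0.6268 -0.2163  0.003 ]]
packed [ 0.63490064 -0.21609876] [-2.65723931  2.45266157 -0.34535959]
2.6 [[420. 269.]
 [514. 190.]] [ 0.53773556 -0.27036136  0.12138247]
2.8 [[435. 296.]
 [528. 216.]] [ 0.53952433 -0.28065076  0.11270649]
2.95 [[444. 316.]
 [536. 235.]] [ 0.54065219 -0.2871385   0.10492945]
```

```bash
cat > plan.py <<'E'
from h import *
P=(.5312,-.2329,-1.3987)
def l2w(x,y):
    C,S=np.cos(P[2]),np.sin(P[2]);return np.array([P[0]+C*x-S*y,P[1]+S*x+C*y])
def w2l(X):
    C,S=np.cos(P[2]),np.sin(P[2]);d=np.array(X[:2])-P[:2];return np.array([C*d[0]+S*d[1],-S*d[0]+C*d[1]])
def tcp(x,y,a,off=.046,z=.03):
    """tool pose cradling a jar centred at local x,y; heading a (rad) from crate x"""
    h=P[2]+a;w=l2w(x,y)-off*np.array([np.cos(h),np.sin(h)]);return [w[0],w[1],z,h+np.pi]
def rows(start,wps,step=.02,st=.12):
    """start,wps: [x,y,z,yaw]; prints calls of 5 rows"""
    cur=np.array(start,float);seq=[]
    for w in wps:
        w=np.array(w,float);d=w-cur;d[3]=(d[3]+np.pi)%(2*np.pi)-np.pi
        n=max(1,int(np.ceil(max(np.linalg.norm(d[:3])/step,abs(d[3])/st)-1e-6)))
        seq+=[cur+d*k/n for k in range(1,n+1)];cur=cur+d
    b=np.array(start,float)
    for i in range(0,len(seq),5):
        o=[];y=b[3]
        for s in seq[i:i+5]:
            d=s-b;o.append(f"{(d[0]*np.cos(y)+d[1]*np.sin(y))/.5:.3f} {(d[0]*np.sin(y)-d[1]*np.cos(y))/.5:.3f} {-d[2]/.5:.3f} 0 0 {-d[3]/(np.pi/4):.3f}")
        print('; '.join(o));b=seq[min(i+4,len(seq)-1)]
def now():
    s=read_state();return [*s['tool_pos'],s['ee_rot'][2]]
E
python3 - <<'E'
from plan import *
s=[.145,.634,.178,2.917]
R=(-.363,.107);a=-.54
hov=tcp(*R,a,.075,.178);print(hov)
rows(s,[hov],.041,.124);print()
rows(hov,[tcp(*R,a,.075,.03)],.041)
E
```

```text
[np.float64(0.6014308484538138), np.float64(0.21304253922646815), 0.178, 1.202892653589793]
-0.067 -0.039 -0.000 0 0 0.136; -0.135 -0.077 -0.000 0 0 0.273; -0.202 -0.116 -0.000 0 0 0.409; -0.269 -0.154 -0.000 0 0 0.546; -0.337 -0.193 -0.000 0 0 0.682
-0.078 0.001 -0.000 0 0 0.136; -0.155 0.002 -0.000 0 0 0.273; -0.233 0.004 -0.000 0 0 0.409; -0.310 0.005 -0.000 0 0 0.546; -0.388 0.006 -0.000 0 0 0.682
-0.066 0.041 -0.000 0 0 0.136; -0.132 0.081 -0.000 0 0 0.273; -0.198 0.122 -0.000 0 0 0.409; -0.265 0.163 -0.000 0 0 0.546; -0.331 0.203 -0.000 0 0 0.682
-0.036 0.069 -0.000 0 0 0.136

0.000 0.000 0.074 0 0 -0.000; 0.000 0.000 0.148 0 0 -0.000; 0.000 0.000 0.222 0 0 -0.000; 0.000 0.000 0.296 0 0 -0.000
```

>>> step_arm:
  steps: "-0.067 -0.039 0 0 0 0.136; -0.135 -0.077 0 0 0 0.273; -0.202 -0.116 0 0 0 0.409; -0.269 -0.154 0 0 0 0.546; -0.337 -0.193 0 0 0 0.682"
  gripper: 0.05

```text
clock: 0.52
tool_pos: [0.2883, 0.5004, 0.1771]
ee_rot: [-3.141, 0.0, 2.377]
force: [1.2, -0.2, 1.3]
gripper_width: 0.0669
gripper_force: 0.0
```

>>> step_arm:
  steps: "-0.078 0 0 0 0 0.136; -0.155 0.002 0 0 0 0.273; -0.233 0.004 0 0 0 0.409; -0.31 0.005 0 0 0 0.546; -0.388 0.006 0 0 0 0.682"

```text
clock: 0.93
tool_pos: [0.4311, 0.3688, 0.1774]
ee_rot: [-3.141, 0.0, 1.84]
force: [1.1, 0.6, -0.1]
gripper_width: 0.05
gripper_force: 0.0
```

>>> step_arm:
  steps: "-0.066 0.041 0 0 0 0.136; -0.132 0.081 0 0 0 0.273; -0.198 0.122 0 0 0 0.409; -0.265 0.163 0 0 0 0.546; -0.331 0.203 0 0 0 0.682"

```text
clock: 1.35
tool_pos: [0.5738, 0.237, 0.1772]
ee_rot: [-3.141, 0.0, 1.304]
force: [0.3, 0.7, 0.4]
gripper_width: 0.0501
gripper_force: 0.0
```

>>> step_arm:
  steps: "-0.036 0.069 0 0 0 0.136; -0.036 0.069 0 0 0 0.136; -0.036 0.069 0 0 0 0.136"

```text
clock: 1.6
tool_pos: [0.6022, 0.2107, 0.1768]
ee_rot: [-3.14, 0.001, 1.2]
force: [-0.7, 0.4, -0.3]
gripper_width: 0.0497
gripper_force: 0.0
```

```bash
cat >> h.py <<'E'
from scipy.spatial.transform import Rotation
def wcap():
    s=read_state();c=capture('wrist');T=np.eye(4);T[:3,:3]=Rotation.from_euler('xyz',s['ee_rot']).as_matrix();T[:3,3]=s['tool_pos']
    M=np.linalg.inv(T@c['T_tool_cam']);c['R'],c['t']=M[:3,:3],M[:3,3];return c
def circ(im,c,x,y,z,col,f=1.,r=.0425):
    a=np.linspace(0,2*np.pi,60);q=proj(c,np.c_[x+r*np.cos(a),y+r*np.sin(a),0*a+z])*f
    cv2.polylines(im,[q.astype(np.int32)],True,col,1)
E
python3 - <<'E'
from plan import *
ims=[]
for c in(capture('scene'),wcap()):
    im=cv2.resize(c['pixels'],None,fx=1.4,fy=1.4)
    for x,y,h in((.5147,.3015,.093),(.5745,.1429,.093),(.4485,.1582,.09)):
        circ(im,c,x,y,h,(0,255,0),1.4);circ(im,c,x,y,0,(255,255,0),1.4)
    for x,y,z in((-.049,-.0485,.063),(-.049,.0485,.063),(-.05,.146,.088),(-.05,-.146,.088)):
        q=proj(c,[*l2w(x,y),z])[0]*1.4;cv2.circle(im,(int(q[0]),int(q[1])),3,(0,255,255),1)
    ims.append(im)
cv2.imwrite('pics/s2.png',cv2.resize(np.vstack([ims[0][200:500,250:784],ims[1][150:450,100:634]]),None,fx=1,fy=1))
cv2.imwrite('pics/w1.png',ims[1])
E
```

```text
(no output)
```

View pics/s2.png

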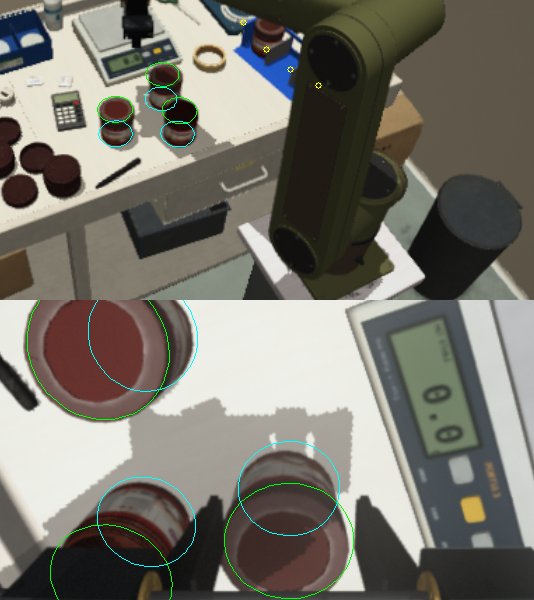

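The overlays match in both views: all three jars agree to about 2 mm. The wrist view shows the target jar's capped top at (290,540), with the fingers behind it. Descending, then pushing.

```bash
python3 - <<'E'
from plan import *
R=(-.363,.107);a=-.54
s=tcp(*R,a,.075,.03)
rows(s,[tcp(*R,a,.046),tcp(-.31,.07,-.6),tcp(-.24,.005,-.7),tcp(-.18,-.055,-.6),tcp(-.14,-.088,-.35),tcp(-.11,-.097,0)],.016,.1)
E
```

```text
-0.029 -0.000 -0.000 0 0 -0.000; -0.058 -0.000 -0.000 0 0 -0.000; -0.084 -0.001 -0.000 0 0 0.015; -0.110 -0.001 -0.000 0 0 0.031; -0.135 -0.002 -0.000 0 0 0.046
-0.026 0.000 -0.000 0 0 0.015; -0.052 0.000 -0.000 0 0 0.031; -0.083 -0.003 -0.000 0 0 0.052; -0.115 -0.007 -0.000 0 0 0.073; -0.146 -0.011 -0.000 0 0 0.094
-0.032 -0.002 -0.000 0 0 0.021; -0.063 -0.003 -0.000 0 0 0.042; -0.095 -0.005 -0.000 0 0 0.064; -0.123 -0.010 -0.000 0 0 0.042; -0.151 -0.015 -0.000 0 0 0.021
-0.028 -0.005 -0.000 0 0 -0.021; -0.056 -0.010 -0.000 0 0 -0.042; -0.084 -0.015 -0.000 0 0 -0.064; -0.112 -0.020 -0.000 0 0 -0.085; -0.139 -0.026 -0.000 0 0 -0.164
-0.026 -0.010 -0.000 0 0 -0.080; -0.052 -0.019 -0.000 0 0 -0.159; -0.078 -0.029 -0.000 0 0 -0.239; -0.096 -0.033 -0.000 0 0 -0.350; -0.114 -0.036 -0.000 0 0 -0.462
-0.016 -0.010 -0.000 0 0 -0.111; -0.031 -0.020 -0.000 0 0 -0.223
```

>>> step_arm:
  steps: "0 0 0.074 0 0 0; 0 0 0.148 0 0 0; 0 0 0.222 0 0 0; 0 0 0.296 0 0 0; 0 0 0.296 0 0 0"

```text
clock: 2.12
tool_pos: [0.5935, 0.212, 0.0206]
ee_rot: [-3.129, 0.009, 1.206]
force: [-1.0, 0.5, -1.5]
gripper_width: 0.0502
gripper_force: 0.0
```

>>> step_arm:
  steps: "0 0 0 0 0 0; 0 0 0 0 0 0"

```text
clock: 2.28
tool_pos: [0.6024, 0.2137, 0.0321]
ee_rot: [3.139, -0.002, 1.205]
force: [-0.3, -0.1, 1.1]
gripper_width: 0.05
gripper_force: 0.0
```

Settled; the earlier offset was only a dynamic overshoot. Pushing.

>>> step_arm:
  steps: "-0.029 0 0 0 0 0; -0.058 0 0 0 0 0; -0.084 -0.001 0 0 0 0.015; -0.11 -0.001 0 0 0 0.031; -0.135 -0.002 0 0 0 0.046"

```text
clock: 2.7
tool_pos: [0.5772, 0.1487, 0.0315]
ee_rot: [3.139, -0.002, 1.165]
force: [1.2, 1.6, 2.8]
gripper_width: 0.0501
gripper_force: 1.7
```

>>> step_arm:
  steps: "-0.026 0 0 0 0 0.015; -0.052 0 0 0 0 0.031; -0.083 -0.003 0 0 0 0.052; -0.115 -0.007 0 0 0 0.073; -0.146 -0.011 0 0 0 0.094"

```text
clock: 3.12
tool_pos: [0.5418, 0.0834, 0.0298]
ee_rot: [3.141, 0.0, 1.091]
force: [1.7, 2.6, 2.9]
gripper_width: 0.05
gripper_force: 1.8
```

>>> step_arm:
  steps: "-0.032 -0.002 0 0 0 0.021; -0.063 -0.003 0 0 0 0.042; -0.095 -0.005 0 0 0 0.064; -0.123 -0.01 0 0 0 0.042; -0.151 -0.015 0 0 0 0.021"

```text
clock: 3.53
tool_pos: [0.5, 0.02, 0.0296]
ee_rot: [-3.141, 0.0, 1.076]
force: [2.1, 3.3, 2.7]
gripper_width: 0.0496
gripper_force: 1.9
```

>>> step_arm:
  steps: "-0.028 -0.005 0 0 0 -0.021; -0.056 -0.01 0 0 0 -0.042; -0.084 -0.015 0 0 0 -0.064; -0.112 -0.02 0 0 0 -0.085; -0.139 -0.026 0 0 0 -0.164"

```text
clock: 3.95
tool_pos: [0.4552, -0.0347, 0.0293]
ee_rot: [-3.14, -0.0, 1.206]
force: [1.3, 2.3, 2.4]
gripper_width: 0.0497
gripper_force: 1.7
```

>>> step_arm:
  steps: "-0.026 -0.01 0 0 0 -0.08; -0.052 -0.019 0 0 0 -0.159; -0.078 -0.029 0 0 0 -0.239; -0.096 -0.033 0 0 0 -0.35; -0.114 -0.036 0 0 0 -0.462"

```text
clock: 4.37
tool_pos: [0.4168, -0.081, 0.0286]
ee_rot: [-3.138, -0.001, 1.571]
force: [0.3, 1.9, 1.2]
gripper_width: 0.0499
gripper_force: 1.2
```

>>> step_arm:
  steps: "-0.016 -0.01 0 0 0 -0.111; -0.031 -0.02 0 0 0 -0.223; -0.031 -0.02 0 0 0 -0.223; -0.031 -0.02 0 0 0 -0.223"

```text
clock: 4.7
tool_pos: [0.4078, -0.0964, 0.0286]
ee_rot: [-3.139, -0.001, 1.739]
force: [0.5, 0.4, -0.4]
gripper_width: 0.0502
gripper_force: 0.1
```

```bash
python3 - <<'E'
from plan import *
n=now();print(n,'tcp local',w2l(n),'yaw err',n[3]-(P[2]+np.pi),'want',w2l(tcp(-.11,-.097,0)))
c=capture('side');np.save('side2.npy',c,allow_pickle=True)
im=cv2.resize(c['pixels'],None,fx=3,fy=3,interpolation=cv2.INTER_CUBIC)
circ(im,c,*l2w(-.11,-.097),.093,(0,255,0),3);circ(im,c,*l2w(-.11,-.097),0,(255,255,0),3)
cv2.imwrite('pics/s3.png',im[640:1240,700:1400])
E
```

```text
[np.float64(0.40779306453388847), np.float64(-0.09644698559201317), np.float64(0.02862463778358635), np.float64(1.7394537432315278)] tcp local [-0.15557052 -0.09821664] yaw err -0.003438910358265268 want [-0.156 -0.097]
```

View pics/s3.png

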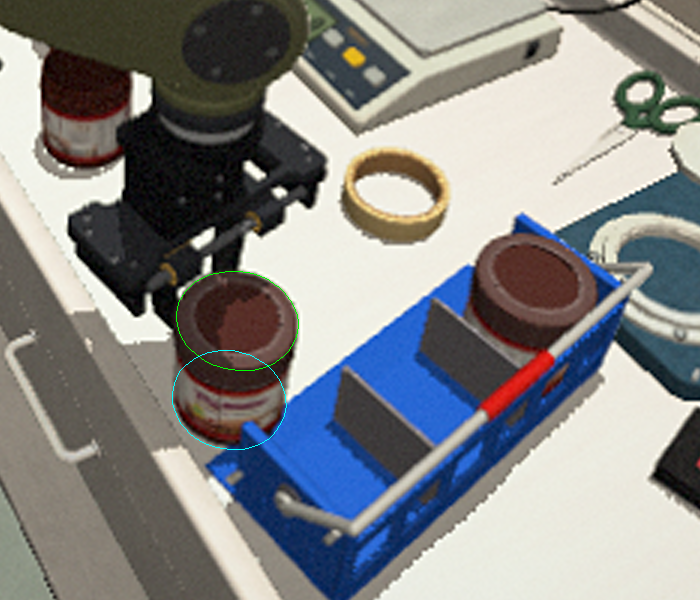

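The jar sits right at the mouth of the near cell, with its cap at (237,320) matching the overlay. Pushing it home.

>>> step_arm:
  steps: "-0.03 0.002 0 0 0 0; -0.06 0.002 0 0 0 0; -0.09 0.002 0 0 0 0; -0.12 0.002 0 0 0 0; -0.15 0.002 0 0 0 0"

```text
clock: 5.17
tool_pos: [0.4232, -0.1697, 0.0293]
ee_rot: [-3.141, -0.001, 1.742]
force: [0.3, 2.2, 1.4]
gripper_width: 0.05
gripper_force: 1.5
```

>>> step_arm:
  steps: "-0.02 0 0 0 0 0; -0.04 0 0 0 0 0; -0.055 0 0 0 0 0; -0.068 0 0 0 0 0; -0.074 0 0 0 0 0"

```text
clock: 5.58
tool_pos: [0.4299, -0.2067, 0.0296]
ee_rot: [-3.141, -0.0, 1.743]
force: [-0.1, 1.7, 0.4]
gripper_width: 0.05
gripper_force: 0.7
```

>>> step_arm:
  steps: "-0.003 0 0 0 0 0; -0.003 0 0 0 0 0"

```text
clock: 5.75
tool_pos: [0.43, -0.2075, 0.0296]
ee_rot: [-3.141, -0.001, 1.743]
force: [0.1, 0.4, 0.1]
gripper_width: 0.0501
gripper_force: 0.6
```

```bash
python3 - <<'E'
from plan import *
n=now();print(n,'tcp local',w2l(n))
L=[-.529,.075];a=0.25
# retreat, rise, then hover behind jar L
p=[*n[:3],P[2]+np.pi]
up=tcp(-.10,-.097,0,.046,.19)
print(w2l([.5147,.3015]),w2l([.4485,.1582]))
L=w2l([.5147,.3015])
hov=tcp(*L,a,.075,.19)
print('up');rows(n,[tcp(-.06,-.097,0,z=n[2]),up],.041)
print('over');rows(up,[hov],.041,.124);print(hov)
E
```

```text
[np.float64(0.42995855973988834), np.float64(-0.20749715701749352), np.float64(0.02956166493581644), np.float64(1.7431969574092196)] tcp local [-0.04236499 -0.09539571]
[-0.5293314   0.07525871] [-0.39948486 -0.01450323]
up
0.064 -0.002 -0.000 0 0 0.000; 0.127 -0.003 -0.000 0 0 0.000; 0.143 -0.003 -0.064 0 0 0.000; 0.159 -0.003 -0.128 0 0 0.000; 0.175 -0.003 -0.193 0 0 0.000
0.016 -0.000 -0.064 0 0 -0.000; 0.032 0.000 -0.128 0 0 -0.000
over
0.076 0.026 -0.000 0 0 -0.027; 0.152 0.051 -0.000 0 0 -0.053; 0.228 0.077 -0.000 0 0 -0.080; 0.304 0.102 -0.000 0 0 -0.106; 0.380 0.128 -0.000 0 0 -0.133
0.073 0.033 -0.000 0 0 -0.027; 0.146 0.067 -0.000 0 0 -0.053; 0.219 0.100 -0.000 0 0 -0.080; 0.292 0.134 -0.000 0 0 -0.106; 0.365 0.167 -0.000 0 0 -0.133
0.069 0.041 -0.000 0 0 -0.027; 0.138 0.082 -0.000 0 0 -0.053
[np.float64(0.48397447336246757), np.float64(0.36991741015886426), 0.19, 1.992892653589793]
```

>>> step_arm:
  steps: "0.064 -0.002 0 0 0 0; 0.127 -0.003 0 0 0 0; 0.143 -0.003 -0.064 0 0 0; 0.159 -0.003 -0.128 0 0 0; 0.175 -0.003 -0.193 0 0 0"

```text
clock: 6.17
tool_pos: [0.4126, -0.1207, 0.1266]
ee_rot: [-3.14, -0.0, 1.744]
force: [0.9, -0.3, 0.9]
gripper_width: 0.0503
gripper_force: 0.0
```

>>> step_arm:
  steps: "0.016 0 -0.064 0 0 0; 0.032 0 -0.128 0 0 0; 0.032 0 -0.128 0 0 0"

```text
clock: 6.42
tool_pos: [0.4145, -0.1065, 0.1983]
ee_rot: [3.13, 0.007, 1.745]
force: [1.0, -0.8, 1.6]
gripper_width: 0.05
gripper_force: 0.0
```

>>> step_arm:
  steps: "0.076 0.026 0 0 0 -0.027; 0.152 0.051 0 0 0 -0.053; 0.228 0.077 0 0 0 -0.08; 0.304 0.102 0 0 0 -0.106; 0.38 0.128 0 0 0 -0.133"

```text
clock: 6.83
tool_pos: [0.4412, 0.0938, 0.1901]
ee_rot: [3.14, 0.001, 1.849]
force: [0.7, -0.5, -0.4]
gripper_width: 0.0502
gripper_force: 0.0
```

>>> step_arm:
  steps: "0.073 0.033 0 0 0 -0.027; 0.146 0.067 0 0 0 -0.053; 0.219 0.1 0 0 0 -0.08; 0.292 0.134 0 0 0 -0.106; 0.365 0.167 0 0 0 -0.133"

```text
clock: 7.25
tool_pos: [0.4715, 0.2927, 0.1898]
ee_rot: [3.141, 0.001, 1.954]
force: [1.0, -0.5, -0.4]
gripper_width: 0.05
gripper_force: 0.0
```

>>> step_arm:
  steps: "0.069 0.041 0 0 0 -0.027; 0.138 0.082 0 0 0 -0.053; 0.138 0.082 0 0 0 -0.053; 0.138 0.082 0 0 0 -0.053"

```text
clock: 7.58
tool_pos: [0.4835, 0.3714, 0.1889]
ee_rot: [-3.14, 0.001, 1.997]
force: [-0.3, 0.6, 0.5]
gripper_width: 0.0495
gripper_force: 0.0
```

```bash
python3 - <<'E'
from plan import *
n=now();L=w2l([.5147,.3015]);a=.25
print(n,tcp(*L,a,.075,.19))
s=tcp(*L,a,.075,.03)
rows(n,[s],.038);print()
rows(s,[tcp(*L,a,.046),tcp(-.45,.097,.25),tcp(-.38,.103,0),tcp(-.31,.085,-.3),tcp(-.22,.035,-.4),tcp(-.15,.006,-.2),tcp(-.11,0,0)],.018,.1)
c=capture('side');im=cv2.resize(c['pixels'],None,fx=3,fy=3,interpolation=cv2.INTER_CUBIC)
circ(im,c,*l2w(.0025,-.097),.096,(0,255,0),3);circ(im,c,.4485,.1582,.09,(0,255,0),3);circ(im,c,*l2w(*L),.093,(0,255,0),3)
cv2.imwrite('pics/s4.png',cv2.resize(im[560:1260,640:1440],None,fx=.85,fy=.85))
E
```

```text
[np.float64(0.48354179848629725), np.float64(0.37138097220364547), np.float64(0.18890420477230346), np.float64(1.9971230056750668)] [np.float64(0.48397447336246757), np.float64(0.36991741015886426), 0.19, 1.992892653589793]
-0.001 -0.000 0.064 0 0 0.001; -0.001 -0.000 0.127 0 0 0.002; -0.002 -0.000 0.191 0 0 0.003; -0.002 -0.000 0.254 0 0 0.004; -0.003 -0.000 0.318 0 0 0.005

-0.029 -0.000 -0.000 0 0 -0.000; -0.058 -0.000 -0.000 0 0 -0.000; -0.091 0.001 -0.000 0 0 -0.000; -0.124 0.001 -0.000 0 0 -0.000; -0.157 0.002 -0.000 0 0 -0.000
-0.033 0.001 -0.000 0 0 -0.000; -0.066 0.001 -0.000 0 0 -0.000; -0.101 0.001 -0.000 0 0 0.080; -0.137 0.001 -0.000 0 0 0.159; -0.172 0.001 -0.000 0 0 0.239
-0.035 0.007 -0.000 0 0 0.080; -0.063 0.003 -0.000 0 0 0.156; -0.092 -0.001 -0.000 0 0 0.232; -0.121 -0.004 -0.000 0 0 0.309; -0.149 -0.008 -0.000 0 0 0.385
-0.028 0.005 -0.000 0 0 0.076; -0.062 -0.002 -0.000 0 0 0.098; -0.095 -0.010 -0.000 0 0 0.119; -0.128 -0.017 -0.000 0 0 0.140; -0.161 -0.025 -0.000 0 0 0.161
-0.034 -0.003 -0.000 0 0 0.021; -0.068 -0.007 -0.000 0 0 0.042; -0.098 -0.011 -0.000 0 0 -0.008; -0.129 -0.015 -0.000 0 0 -0.059; -0.160 -0.020 -0.000 0 0 -0.110
-0.030 -0.007 -0.000 0 0 -0.051; -0.060 -0.014 -0.000 0 0 -0.102; -0.088 -0.017 -0.000 0 0 -0.187; -0.116 -0.019 -0.000 0 0 -0.272; -0.144 -0.022 -0.000 0 0 -0.357
```

View pics/s4.png

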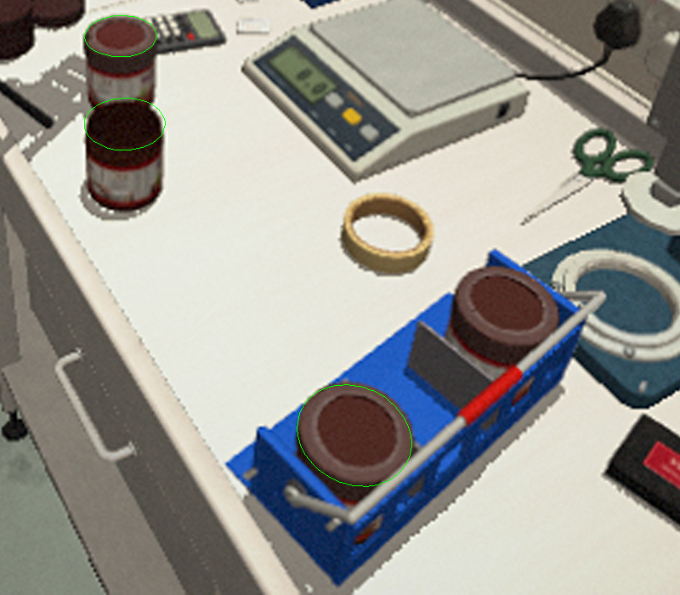

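The near jar is home: its cap at (355,435) matches the expected circle. The open jar at (124,150) and the others haven't moved. Now the second jar.

>>> step_arm:
  steps: "-0.001 0 0.064 0 0 0; -0.001 0 0.127 0 0 0; -0.001 0 0.191 0 0 0; -0.001 0 0.254 0 0 0; -0.001 0 0.318 0 0 0"

```text
clock: 8.05
tool_pos: [0.4845, 0.3678, 0.0305]
ee_rot: [3.14, 0.0, 1.992]
force: [0.2, 0.6, 0.3]
gripper_width: 0.0499
gripper_force: 0.0
```

>>> step_arm:
  steps: "0 0 0 0 0 0; 0 0 0 0 0 0; 0 0 0 0 0 0"

```text
clock: 8.3
tool_pos: [0.4855, 0.3693, 0.0334]
ee_rot: [3.139, -0.0, 1.993]
force: [0.9, 0.2, 0.6]
gripper_width: 0.0499
gripper_force: 0.0
```

>>> step_arm:
  steps: "-0.029 0 0 0 0 0; -0.058 0 0 0 0 0; -0.091 0.001 0 0 0 0; -0.124 0.001 0 0 0 0; -0.157 0.002 0 0 0 0"

```text
clock: 8.72
tool_pos: [0.5193, 0.2978, 0.034]
ee_rot: [3.137, -0.001, 1.993]
force: [-1.5, 2.9, 1.4]
gripper_width: 0.0497
gripper_force: 2.1
```

>>> step_arm:
  steps: "-0.033 0.001 0 0 0 0; -0.066 0.001 0 0 0 0; -0.101 0.001 0 0 0 0.08; -0.137 0.001 0 0 0 0.159; -0.172 0.001 0 0 0 0.239"

```text
clock: 9.13
tool_pos: [0.5555, 0.2191, 0.034]
ee_rot: [3.137, -0.001, 1.802]
force: [-0.1, 2.7, 1.5]
gripper_width: 0.0499
gripper_force: 2.0
```

>>> step_arm:
  steps: "-0.035 0.007 0 0 0 0.08; -0.063 0.003 0 0 0 0.156; -0.092 -0.001 0 0 0 0.232; -0.121 -0.004 0 0 0 0.309; -0.149 -0.008 0 0 0 0.385"

```text
clock: 9.55
tool_pos: [0.5691, 0.1455, 0.0341]
ee_rot: [3.136, -0.002, 1.5]
force: [1.3, 2.1, 0.7]
gripper_width: 0.0502
gripper_force: 1.6
```

>>> step_arm:
  steps: "-0.028 0.005 0 0 0 0.076; -0.062 -0.002 0 0 0 0.098; -0.095 -0.01 0 0 0 0.119; -0.128 -0.017 0 0 0 0.14; -0.161 -0.025 0 0 0 0.161"

```text
clock: 9.97
tool_pos: [0.5509, 0.0658, 0.0341]
ee_rot: [3.136, -0.002, 1.376]
force: [1.3, 2.4, 1.9]
gripper_width: 0.0497
gripper_force: 1.7
```

>>> step_arm:
  steps: "-0.034 -0.003 0 0 0 0.021; -0.068 -0.007 0 0 0 0.042; -0.098 -0.011 0 0 0 -0.008; -0.129 -0.015 0 0 0 -0.059; -0.16 -0.02 0 0 0 -0.11"

```text
clock: 10.38
tool_pos: [0.5252, -0.0109, 0.0339]
ee_rot: [3.137, -0.001, 1.465]
force: [0.6, 2.9, 1.8]
gripper_width: 0.0502
gripper_force: 1.8
```

>>> step_arm:
  steps: "-0.03 -0.007 0 0 0 -0.051; -0.06 -0.014 0 0 0 -0.102; -0.088 -0.017 0 0 0 -0.187; -0.116 -0.019 0 0 0 -0.272; -0.144 -0.022 0 0 0 -0.357"

```text
clock: 10.8
tool_pos: [0.5059, -0.0808, 0.0339]
ee_rot: [3.138, -0.001, 1.746]
force: [-0.9, 5.5, 4.4]
gripper_width: 0.0502
gripper_force: 3.2
```

>>> step_arm:
  steps: "0 0 0 0 0 0; 0 0 0 0 0 0"

```text
clock: 10.97
tool_pos: [0.5057, -0.0814, 0.0328]
ee_rot: [3.139, 0.002, 1.74]
force: [0.7, 0.7, -0.5]
gripper_width: 0.0501
gripper_force: 0.0
```

```bash
python3 - <<'E'
from plan import *
n=now();print(n,'tcp local',w2l(n),'want',w2l(tcp(-.11,0,0)),n[3]-P[2]-np.pi)
c=capture('side');im=cv2.resize(c['pixels'],None,fx=3,fy=3,interpolation=cv2.INTER_CUBIC)
circ(im,c,*l2w(-.11,0),.093,(0,255,0),3)
cv2.imwrite('pics/s5.png',cv2.resize(im[560:1260,640:1440],None,fx=.85,fy=.85))
E
```

```text
[np.float64(0.5056577947403277), np.float64(-0.08144959559563296), np.float64(0.03276735226462439), np.float64(1.7404584648086607)] tcp local [-0.15358722  0.0007707 ] want [-1.56000000e-01 -2.08166817e-17] -0.0024341887811321072
```

View pics/s5.png

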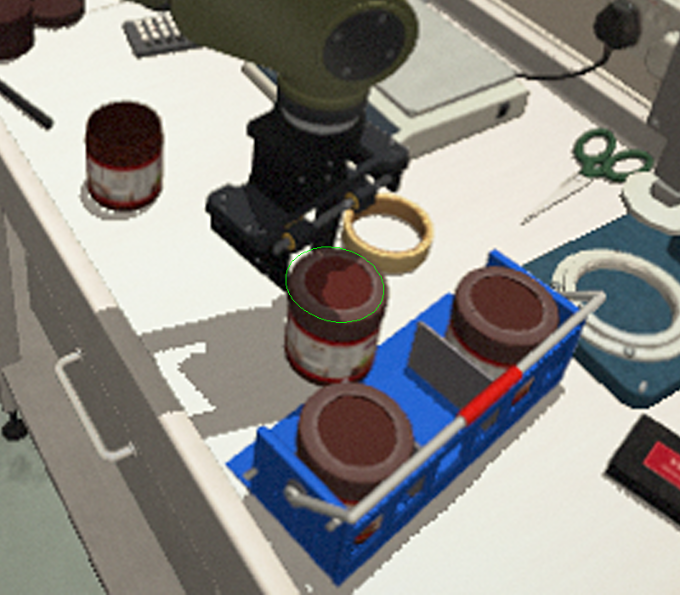

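The second jar is aligned with the middle cell, cap at (335,285). Pushing it home.

>>> step_arm:
  steps: "-0.03 -0.001 0 0 0 0; -0.06 -0.001 0 0 0 0; -0.09 -0.001 0 0 0 0; -0.12 -0.001 0 0 0 0; -0.15 -0.001 0 0 0 0"

```text
clock: 11.43
tool_pos: [0.5177, -0.1539, 0.0316]
ee_rot: [3.141, -0.001, 1.744]
force: [-0.2, 2.7, 2.8]
gripper_width: 0.0498
gripper_force: 2.7
```

>>> step_arm:
  steps: "-0.02 0 0 0 0 0; -0.04 0 0 0 0 0; -0.055 0 0 0 0 0; -0.068 0 0 0 0 0; -0.073 0 0 0 0 0"

```text
clock: 11.85
tool_pos: [0.524, -0.1904, 0.0314]
ee_rot: [3.141, -0.0, 1.743]
force: [-1.0, 9.5, 6.7]
gripper_width: 0.0499
gripper_force: 4.8
```

>>> step_arm:
  steps: "-0.002 0 0 0 0 0; -0.002 0 0 0 0 0"

```text
clock: 12.02
tool_pos: [0.5239, -0.1902, 0.0314]
ee_rot: [-3.142, -0.002, 1.744]
force: [-1.0, 5.5, 4.2]
gripper_width: 0.05
gripper_force: 3.2
```

```bash
python3 - <<'E'
from plan import *
n=now();print(n,'tcp local',w2l(n))
for q in np.arange(2.85,-.3,-.25): print(round(q,2),np.round([-.068*np.cos(q-.436),.065+.068*np.sin(q-.436)],4))
E
```

```text
[np.float64(0.5239096532424175), np.float64(-0.19020132919257304), np.float64(0.03141942624724447), np.float64(1.7439034152245476)] tcp local [-0.04331638  0.00012941]
2.85 [0.0508 0.1102]
2.6 [0.038  0.1214]
2.35 [0.0229 0.129 ]
2.1 [0.0063 0.1327]
1.85 [-0.0106  0.1322]
1.6 [-0.0269  0.1275]
1.35 [-0.0415  0.1189]
1.1 [-0.0536  0.1069]
0.85 [-0.0623  0.0924]
0.6 [-0.0671  0.0761]
0.35 [-0.0677  0.0592]
0.1 [-0.0642  0.0426]
-0.15 [-0.0567  0.0274]
```

The jar is home, with 5–9 N against the back. Backing off, closing the fingers and going behind the bar.

```bash
python3 - <<'E'
from plan import *
n=now();T=lambda x,z,y=0:tcp(x,y,0,0,z)
print('A');rows(n,[T(-.10,n[2]),T(-.11,.21)],.04)
print('B');rows(T(-.11,.21),[T(.088,.21)],.04)
print('C');rows(T(.088,.21),[T(.088,.11),T(.088,.101)],.035)
arc=[]
for q in np.arange(2.85,1.24,-.1):
    arc.append(T(-.068*np.cos(q-.436)+.016,max(.057+.068*np.sin(q-.436),.106 if q<2.6 else 0)))
print('D');rows(T(.088,.101),[T(.072,.101)]+arc,.0105)
E
```

```text
A
0.057 -0.000 -0.000 0 0 0.001; 0.113 -0.000 -0.000 0 0 0.001; 0.117 -0.000 -0.071 0 0 0.001; 0.121 -0.000 -0.143 0 0 0.001; 0.125 -0.000 -0.214 0 0 0.001
0.004 0.000 -0.071 0 0 -0.000; 0.008 0.000 -0.143 0 0 -0.000
B
-0.079 0.000 -0.000 0 0 -0.000; -0.158 0.000 -0.000 0 0 -0.000; -0.238 0.000 -0.000 0 0 -0.000; -0.317 0.000 -0.000 0 0 -0.000; -0.396 0.000 -0.000 0 0 -0.000
C
0.000 0.000 0.067 0 0 -0.000; 0.000 0.000 0.133 0 0 -0.000; 0.000 0.000 0.200 0 0 -0.000; 0.000 0.000 0.218 0 0 -0.000
D
0.016 -0.000 -0.000 0 0 -0.000; 0.032 -0.000 -0.000 0 0 -0.000; 0.042 -0.000 -0.002 0 0 -0.000; 0.052 -0.000 -0.012 0 0 -0.000; 0.062 0.000 -0.021 0 0 -0.000
0.011 -0.000 -0.008 0 0 -0.000; 0.023 -0.000 -0.014 0 0 -0.000; 0.036 -0.000 -0.019 0 0 -0.000; 0.049 -0.000 -0.023 0 0 -0.000; 0.062 -0.000 -0.026 0 0 -0.000
0.014 -0.000 -0.001 0 0 -0.000; 0.027 -0.000 -0.001 0 0 -0.000; 0.041 -0.000 0.000 0 0 -0.000; 0.054 0.000 0.003 0 0 -0.000; 0.067 -0.000 0.007 0 0 -0.000
0.012 0.000 0.005 0 0 -0.000; 0.024 0.000 0.012 0 0 -0.000; 0.036 0.000 0.020 0 0 -0.000; 0.046 0.000 0.029 0 0 -0.000
```

>>> step_arm:
  steps: "0.057 0 0 0 0 0; 0.113 0 0 0 0 0; 0.117 0 -0.071 0 0 0; 0.121 0 -0.143 0 0 0; 0.125 0 -0.214 0 0 0"

```text
clock: 12.43
tool_pos: [0.512, -0.129, 0.1381]
ee_rot: [-3.139, 0.001, 1.745]
force: [1.8, -1.3, -0.4]
gripper_width: 0.0499
gripper_force: 0.0
```

>>> step_arm:
  steps: "0.004 0 -0.071 0 0 0; 0.008 0 -0.143 0 0 0; 0.008 0 -0.143 0 0 0"
  gripper: -1
  squeeze: 5

```text
clock: 12.68
tool_pos: [0.5165, -0.1271, 0.2188]
ee_rot: [3.129, 0.009, 1.744]
force: [0.2, -0.9, 0.6]
gripper_width: 0.0353
gripper_force: 0.0
```

>>> step_arm:
  steps: "-0.079 0 0 0 0 0; -0.158 0 0 0 0 0; -0.238 0 0 0 0 0; -0.317 0 0 0 0 0; -0.396 0 0 0 0 0"

```text
clock: 13.1
tool_pos: [0.5463, -0.3228, 0.2089]
ee_rot: [-3.141, 0.001, 1.744]
force: [1.0, 0.3, -1.0]
gripper_width: 0.0028
gripper_force: 0.0
```

>>> step_arm:
  steps: "0 0 0 0 0 0; 0 0 0 0 0 0; 0 0 0 0 0 0"

```text
clock: 13.35
tool_pos: [0.5461, -0.3203, 0.2087]
ee_rot: [-3.14, -0.001, 1.744]
force: [-0.3, 0.1, -0.3]
gripper_width: 0.0009
gripper_force: 0.0
```

```bash
python3 - <<'E'
from plan import *
from fit import jarfit
n=now();print(n,w2l(n))
c=capture('side');im=cv2.resize(c['pixels'],None,fx=3,fy=3,interpolation=cv2.INTER_CUBIC)
for y in(-.097,0):circ(im,c,*l2w(.0025,y),.096,(0,255,0),3)
cv2.imwrite('pics/s6.png',cv2.resize(im[560:1260,640:1440],None,fx=.85,fy=.85))
E
```

```text
[np.float64(0.5461142729826611), np.float64(-0.3203455926773475), np.float64(0.2086989397297258), np.float64(1.7437308588082678)] [ 0.08870788 -0.00028093]
```

View pics/s6.png

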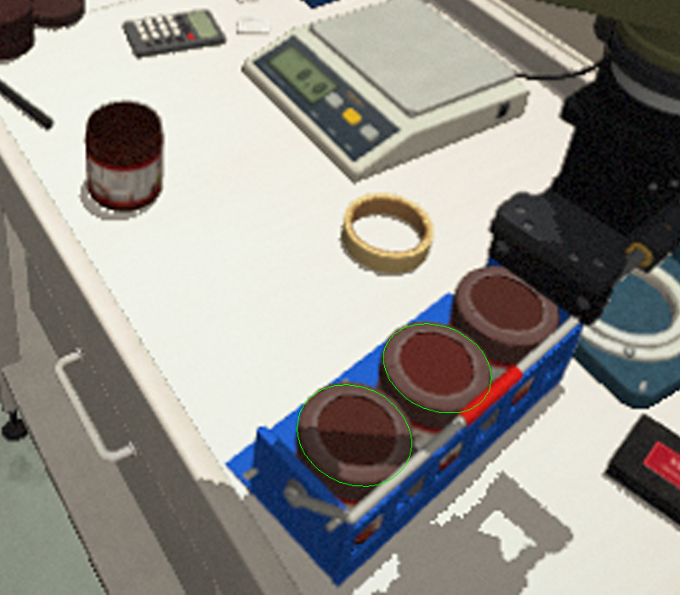

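Both jars are home, with their caps at (437,368) and (355,435) on the expected circles. The bar is untouched, with its sleeve at (490,395). Descending behind the bar and pushing it over.

>>> step_arm:
  steps: "0 0 0.067 0 0 0; 0 0 0.133 0 0 0; 0 0 0.19 0 0 0; 0 0 0.215 0 0 0; 0 0 0.215 0 0 0"

```text
clock: 13.82
tool_pos: [0.5443, -0.3174, 0.0981]
ee_rot: [-3.136, -0.005, 1.746]
force: [0.3, -0.0, -0.8]
gripper_width: 0.0006
gripper_force: 0.0
```

>>> step_arm:
  steps: "0.016 0 0 0 0 0; 0.032 0 0 0 0 0; 0.042 0 -0.002 0 0 0; 0.052 0 -0.012 0 0 0; 0.062 0 -0.021 0 0 0"

```text
clock: 14.23
tool_pos: [0.5419, -0.2894, 0.1148]
ee_rot: [3.14, 0.002, 1.745]
force: [-0.5, 0.7, 0.8]
gripper_width: 0.0008
gripper_force: 0.0
```

```bash
cat > bar.py <<'E'
from plan import *
from scipy.optimize import minimize_scalar
def barq(name='side'):
    c=capture(name);p=c['pixels'];g=proj(c,[*l2w(0,0),.1])[0]
    h=cv2.cvtColor(p,cv2.COLOR_BGR2HSV);m=((h[...,0]<6)|(h[...,0]>174))&(h[...,1]>200)&(h[...,2]>110)
    yy,xx=np.nonzero(m);k=np.hypot(xx-g[0],yy-g[1])<60;xx,yy=xx[k],yy[k]
    if len(xx)<8:return None,len(xx)
    cen=np.array([xx.mean(),yy.mean()])
    f=lambda q:np.sum((proj(c,[*l2w(-.068*np.cos(q-.436),0),.065+.068*np.sin(q-.436)])[0]-cen)**2)
    qs=np.linspace(-.1,3,311);v=[f(q) for q in qs];i=int(np.argmin(v))
    return round(qs[i],2),round(v[i]**.5,2),len(xx),(xx.min(),xx.max(),yy.min(),yy.max())
E
python3 - <<'E'
from bar import *
n=now();print(w2l(n),n[2],barq())
E
```

```text
[0.0575201  0.00082633] 0.11480729573627813 (np.float64(2.86), np.float64(3.89), 88, (np.int64(395), np.int64(415), np.int64(335), np.int64(351)))
```

The bar hasn't moved (q ≈ 2.86), so the tip rose over the sleeve. Retreating and retrying lower.

```bash
python3 - <<'E'
from bar import *
T=lambda x,z,y=0:tcp(x,y,0,0,z)
n=now()
print('R');rows(n,[T(.09,.118),T(.09,.094)],.02)
arc=[T(-.068*np.cos(q-.436)+.016,max(.051+.068*np.sin(q-.436),.104 if q<2.7 else 0)) for q in np.arange(2.8,1.24,-.1)]
print('D');rows(T(.09,.094),[T(.064,.094)]+arc,.0105)
E
```

```text
R
-0.033 -0.001 -0.002 0 0 0.001; -0.066 -0.003 -0.004 0 0 0.003; -0.066 -0.003 0.020 0 0 0.003; -0.066 -0.003 0.044 0 0 0.003
D
0.017 -0.000 -0.000 0 0 -0.000; 0.035 0.000 -0.000 0 0 -0.000; 0.052 0.000 -0.000 0 0 -0.000; 0.051 -0.000 -0.009 0 0 -0.000; 0.061 -0.000 -0.020 0 0 -0.000
0.011 -0.000 -0.007 0 0 -0.000; 0.023 0.000 -0.014 0 0 -0.000; 0.035 -0.000 -0.020 0 0 -0.000; 0.048 0.000 -0.024 0 0 -0.000; 0.061 -0.000 -0.027 0 0 -0.000
0.013 -0.000 -0.002 0 0 -0.000; 0.027 -0.000 -0.003 0 0 -0.000; 0.041 0.000 -0.002 0 0 -0.000; 0.054 0.000 0.000 0 0 -0.000; 0.067 -0.000 0.004 0 0 -0.000
0.013 0.000 0.005 0 0 -0.000; 0.025 0.000 0.011 0 0 -0.000; 0.036 0.000 0.018 0 0 -0.000; 0.047 0.000 0.024 0 0 -0.000
```

>>> step_arm:
  steps: "-0.033 -0.001 -0.002 0 0 0; -0.066 -0.002 -0.004 0 0 0; -0.066 -0.002 0.02 0 0 0; -0.066 -0.002 0.042 0 0 0; -0.066 -0.002 0.042 0 0 0"

```text
clock: 14.7
tool_pos: [0.5436, -0.3216, 0.0873]
ee_rot: [-3.137, -0.005, 1.743]
force: [0.2, 1.0, -1.0]
gripper_width: 0.0004
gripper_force: 0.0
```

>>> step_arm:
  steps: "0.017 0 0 0 0 0; 0.034 0 0 0 0 0; 0.044 0 0 0 0 0; 0.05 0 0 0 0 0; 0.05 0 0 0 0 0"

```text
clock: 15.12
tool_pos: [0.5418, -0.2968, 0.0923]
ee_rot: [3.141, 0.001, 1.746]
force: [-0.1, 0.5, 0.1]
gripper_width: 0.0006
gripper_force: 0.0
```

```bash
python3 - <<'E'
from bar import *
n=now();print(w2l(n),n[2],read_state()['force'],barq())
E
```

```text
[ 0.06475769 -0.00046751] 0.09234623191839941 [-0.1283032   0.45803404  0.09091407] (np.float64(2.92), np.float64(8.67), 43, (np.int64(394), np.int64(403), np.int64(344), np.int64(352)))
```

>>> step_arm:
  steps: "0.006 0 0 0 0 0; 0.012 0 -0.002 0 0 0; 0.018 0 -0.006 0 0 0; 0.022 0 -0.01 0 0 0"

```text
clock: 15.5
tool_pos: [0.5396, -0.2867, 0.0969]
ee_rot: [-3.142, -0.0, 1.744]
force: [0.3, -0.0, 0.0]
gripper_width: 0.0005
gripper_force: 0.0
```

```bash
python3 - <<'E'
from bar import *
n=now();print(w2l(n),n[2],read_state()['force'],barq())
c=capture('side');im=cv2.resize(c['pixels'],None,fx=5,fy=5,interpolation=cv2.INTER_CUBIC)
cv2.imwrite('pics/s7.png',im[1400:2000,1650:2350])
E
```

```text
[ 0.05440729 -0.00090693] 0.09691602440262892 [ 0.26129729 -0.00388556  0.01249324] (np.float64(2.91), np.float64(7.99), 54, (np.int64(394), np.int64(404), np.int64(343), np.int64(352)))
```

View pics/s7.png

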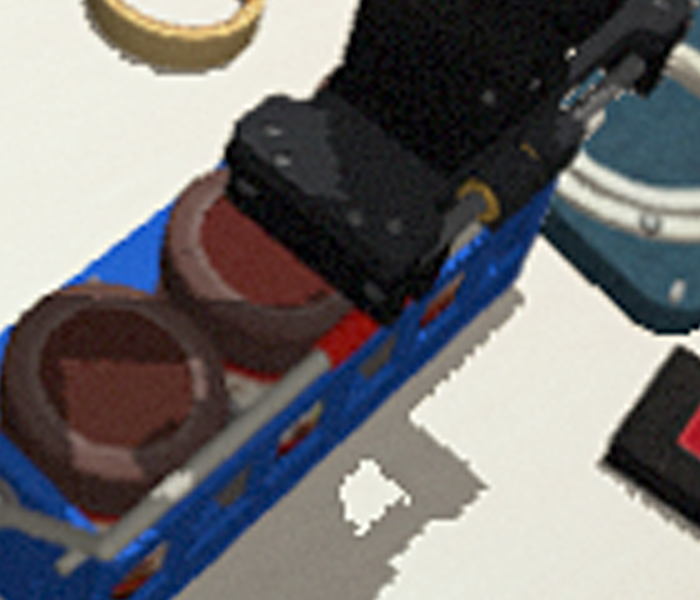

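The sleeve at (345,335) hasn't moved and the finger is just behind it, so the tip is narrower than assumed. Continuing slowly until contact.

>>> step_arm:
  steps: "0.006 0 -0.006 0 0 0; 0.012 0 -0.012 0 0 0; 0.018 0 -0.015 0 0 0; 0.018 0 -0.015 0 0 0"

```text
clock: 15.93
tool_pos: [0.5384, -0.2778, 0.105]
ee_rot: [3.141, 0.001, 1.745]
force: [0.4, -0.0, -0.1]
gripper_width: 0.0002
gripper_force: 0.0
```

```bash
python3 - <<'E'
from bar import *
n=now();print(w2l(n),n[2],read_state()['force'],barq(),barq('scene'))
E
```

```text
[ 0.04544915 -0.00054862] 0.10496576196072177 [ 0.39803429 -0.00997098 -0.13525589] (np.float64(2.82), np.float64(1.07), 145, (np.int64(394), np.int64(417), np.int64(330), np.int64(351))) (np.float64(2.11), np.float64(29.52), 15, (np.int64(375), np.int64(388), np.int64(135), np.int64(155)))
```

```bash
python3 - <<'E'
import bar
from bar import *
c0=np.load('side.npy',allow_pickle=True).item();c1=np.load('side2.npy',allow_pickle=True).item()
cs=capture('side')
for c in(c0,c1,cs):
    bar.capture=lambda n:c
    print(barq())
    h=cv2.cvtColor(c['pixels'],cv2.COLOR_BGR2HSV);m=((h[...,0]<6)|(h[...,0]>174))&(h[...,1]>200)&(h[...,2]>110)
    print('\n'.join(''.join('#' if v else '.' for v in r) for r in m[326:356,388:424]))
cur=cs['pixels'];d=np.abs(cur.astype(int)-c1['pixels']).sum(2)
cv2.imwrite('pics/s8.png',np.hstack([cv2.resize(x['pixels'][310:400,340:450],None,fx=3.6,fy=3.6) for x in(c1,cs)]))
E
```

```text
(np.float64(2.81), np.float64(0.6), 163, (np.int64(394), np.int64(417), np.int64(330), np.int64(352)))
....................................
....................................
....................................
....................................
..........................##........
.........................###........
........................######......
.......................#######......
......................########......
....................#########.......
...................#########........
..................########..........
.................########...........
................#########...........
...............#########............
.............#########..............
............#########...............
...........#########................
..........#########.................
.........#########..................
........#########...................
.......#########....................
......########......................
.......######.......................
........####........................
........###.........................
.........#.........................
[... 1840 characters left out ...]
.................########.........
..................########..........
.................########...........
................#######.............
...............########.............
.............########...............
............########................
...........########.................
..........#######...................
.........#######....................
.......########.....................
......########......................
.......######.......................
........####........................
........###.........................
....................................
....................................
....................................
....................................
```

```bash
python3 - <<'E'
from bar import *
n=now();c=capture('side')
for z in(0,.02,.04,.06,.078):
    print(z,(proj(c,[n[0],n[1],n[2]+z])[0]).round(1))
h=cv2.cvtColor(c['pixels'],cv2.COLOR_BGR2HSV)
def ch(p):
    H,S,V=p
    if V<60:return '#'
    if S>150 and 100<H<130:return 'b'
    if (H<8 or H>172) and S>190:return 'R'
    if S<60:return '.' if V>170 else '-'
    return 'o'
print('   '+''.join(str(x//10%10) for x in range(370,450)))
for y in range(300,362):print(y,''.join(ch(h[y,x]) for x in range(370,450)))
E
```

```text
0 [402.6 342.6]
0.02 [404.7 336.3]
0.04 [406.9 329.9]
0.06 [409.2 323.2]
0.078 [411.3 317. ]
   77777777778888888888999999999900000000001111111111222222222233333333334444444444
300 ...-######---#############################################################------
301 ...##-#-#################################################################-......
302 ..-######################################################################-----..
303 .-#####-#-##################################################oo###########---....
304 .-############################################################o#########---....-
305 .##########----#########################################################o-....--
306 .-#########----########################################################-......-o
307 ..-###################################################################o-....--oo
308 ..-#################-################################################o-....--ooo
309 ..-############-####################################################o......-oooo
310 ..################################################o################--
[... 3646 characters left out ...]
....................
354 oo#ooooooRRR###oo--------oobbbbbo-#bbbbbbbbo------..............................
355 oooo#o-oooooRRRRo------obbbbbbbbbobbbbbbbb--------..............................
356 oooo#-----oooooo------obbbbbbbbbbbbbbbbbb-------................................
357 oooo#oooo----o-------obbbbbbbbbbbbbbbbbb-------.................................
358 oo#oo---------------obbbbbbbbbbbbbbbbbo--------.................................
359 ooo##--------------obbbbbbbbbbbbbbbbbo-------...................................
360 oo#oo#------------obbbboobbbbbbbbbbbo-------....................................
361 ooooo------------obbbbo--bbbbbbbbbbo-------.....................................
```

>>> step_arm:
  steps: "0.004 0 -0.002 0 0 0; 0.008 0 -0.004 0 0 0; 0.012 0 -0.006 0 0 0; 0.016 0 -0.008 0 0 0"

```text
clock: 16.47
tool_pos: [0.5367, -0.27, 0.1083]
ee_rot: [-3.142, -0.0, 1.744]
force: [0.6, 0.0, -0.3]
gripper_width: 0.0006
gripper_force: 0.0
```

```bash
python3 - <<'E'
from bar import *
n=now();print(w2l(n),n[2],read_state()['force'],barq())
c=capture('side');print(proj(c,n[:3]))
h=cv2.cvtColor(c['pixels'],cv2.COLOR_BGR2HSV)
def ch(p):
    H,S,V=p
    if V<40:return '#'
    if V<60:return '+'
    if S>150 and 100<H<130:return 'b'
    if (H<8 or H>172) and S>190:return 'R'
    if S<60:return '.' if V>170 else '-'
    return 'o'
for y in range(318,354):print(y,''.join(ch(h[y,x]) for x in range(375,430)))
w=wcap();print('wrist proj tip',proj(w,n[:3]),'sleeve ends',proj(w,[[*l2w(.0488,y),.112] for y in(-.035,0,.035)]))
h=cv2.cvtColor(w['pixels'],cv2.COLOR_BGR2HSV)
for y in range(200,420,6):print(y,''.join(ch(h[y,x]) for x in range(0,560,7)))
E
```

```text
[ 0.0375022  -0.00090045] 0.10833095921365647 [ 0.60845075  0.04078613 -0.3264183 ] (np.float64(2.81), np.float64(1.23), 155, (np.int64(394), np.int64(417), np.int64(330), np.int64(352)))
[[399.60393191 338.4967684 ]]
318 oooo+#############################++###oooooooooooooo-.
319 oooooo###########################++####ooooooooooooo-..
320 ooooooo#########################++#####oooooooooooo-...
321 oooooooo+######################++#####oooooooooo+o-....
322 ooooooooo+#####################+######oo+o+++++++--...-
323 oooooooooo+###########################++++++++++---..-o
324 oooooooooooo#########################+++++++++-----.-bb
325 ooooooooooooo########################+++++++++------bbb
326 oooooooooooooo#######+##############++++++++-------bbbb
327 ooooooooooooooo+#####+++############+++++++-------bbbbb
328 ooooooooooooooooo#####++###########+++++++-------bbbbbb
329 oooooooooooooooooo###########o###+RRR+ooo------obbbbbbb
330 ooooooooooooooooooo#########+oo-+ooooRRRRo----obbbbbbbb
331 ooooooooooooooRooo++########ooo-----oRRRRRo--obbbbbbbbb
332 ooooooooooooooooo+++o+#####+ooo-----oR
[... 3867 characters left out ...]
..........o.########
374 ########------............#############--+++++++++++oo---...............########
380 ########oooooooooooooooo--ooo++++++#+##-ooooooooooooooo----------.......########
386 ####################+++oooooooooooooooooooooooooooooooo----++++++++++++#########
392 #############################################################+++++++++##########
398 ###############################################################+++++############
404 ################################################################################
410 ################################################################################
416 ################################################################################
```

```bash
python3 - <<'E'
from bar import *
w=wcap();o=-w['R'].T@w['t'];print('cam local',w2l(o),o[2]);print(w['T_tool_cam'].round(3))
n=now()
for k in(0,.02,.04,.06):print(k,proj(w,[n[0],n[1],n[2]+k])[0].round())
for x,z,nm in((.0488,.112,'sleeve'),(.045,.077,'back'),(-.04,.096,'jarfront'),(.045,.096,'jarback')):print(nm,proj(w,[*l2w(x,0),z])[0].round())
E
```

```text
cam local [-0.0451946  -0.00176128] 0.3155384594462509
[[ 0.    -0.956 -0.292  0.083]
 [ 1.     0.     0.001 -0.001]
 [-0.001 -0.292  0.956 -0.207]
 [ 0.     0.     0.     1.   ]]
0 [279. 241.]
0.02 [279. 254.]
0.04 [279. 269.]
0.06 [279. 288.]
sleeve [280. 259.]
back [280. 234.]
jarfront [280. 113.]
jarback [280. 244.]
```

>>> step_arm:
  steps: "-0.006 0 0 0 0 0; -0.012 0 0 0 0 0; -0.018 0 0 0 0 0; -0.022 0 0 0 0 0"

```text
clock: 17.0
tool_pos: [0.5387, -0.2816, 0.1082]
ee_rot: [-3.142, 0.0, 1.744]
force: [-0.2, 0.1, 1.1]
gripper_width: 0.0005
gripper_force: 0.0
```

```bash
cat > asc.py <<'E'
from bar import *
def ch(p):
    H,S,V=p
    if V<40:return '#'
    if V<60:return '+'
    if S>150 and 100<H<130:return 'b'
    if (H<8 or H>172) and S>190:return 'R'
    if S<60:return '.' if V>170 else '-'
    return 'o'
def asc(c,x0,x1,y0,y1,sx=1,sy=1):
    h=cv2.cvtColor(c['pixels'],cv2.COLOR_BGR2HSV)
    for y in range(y0,y1,sy):print(y,''.join(ch(h[y,x]) for x in range(x0,x1,sx)))
E
python3 - <<'E'
from asc import *
n=now();print(w2l(n),n[2],read_state()['force'],barq())
asc(wcap(),200,360,226,300,2,3)
E
```

```text
[ 0.04930574 -0.0009163 ] 0.10822879643823655 [-0.18703168  0.09287452  1.107753  ] (np.float64(2.83), np.float64(0.08), 127, (np.int64(394), np.int64(417), np.int64(331), np.int64(351)))
226 ----------------------------------------------.-----------------................
229 ---------------------------------------------------------------.................
232 ---------------------------------------------------------------.................
235 ------------ooooooooooooooooooooooooooooooooooooooooooooooooooooooo-............
238 ------------oooooooooooooooooooooooooooooooooooooooooooooooooooooooo------------
241 ------------oooooooooooooooooooooooooooooooooooooooooooooooooooooooo------------
244 ------------oooooooooooooooooooooooooooooooooooooooooooooooooooooooo------------
247 ------------oooooooooooooooooooooooooooooooooooooooooooooooooooooooo------------
250 ------------ooooooooooooooooooooooo+++oo-++ooooooooooooooooooooooooo............
253 -----------.......................-+++--+++-....................................
256 --------........................--++++--+++++-............
[... 512 characters left out ...]
....................
277 -...........................-+++++++++--+++++++++-..............................
280 ............................-+++++++++--++++++++++-.............................
283 ...........................-++++++++++--+++++++++++.............................
286 ++++++++++++++++++++++++++++++++++++++--+++++++++++++++++-----------------------
289 ++++++++++++++++++++++++++++++++++++++--++++++++++++++++++++++------------------
292 ++++++++++++++++++++++++++++++++++++++--++++++++++++++++++++++++++++-+-+-+-++++-
295 ++++++++++++++++++++++++++++++++++++++--++++++++++++++++++++++++++++++++++++++++
298 ++++++++++++++++++++++++++++++++++++#++-++++++++++++++++++++++++++++++++++++++++
```

The fingers' real ends sit well above the nominal tip, so they slid over the sleeve without contact. I'll go behind again, about 25 mm lower, where there is free space behind the back wall.

>>> step_arm:
  steps: "-0.01 0 -0.03 0 0 0; -0.05 0 -0.03 0 0 0; -0.08 0.001 -0.02 0 0 0; -0.08 0.001 0.02 0 0 0; -0.08 0.001 0.052 0 0 0"

```text
clock: 17.52
tool_pos: [0.5467, -0.3216, 0.0826]
ee_rot: [3.14, 0.001, 1.743]
force: [0.0, -0.3, -0.4]
gripper_width: 0.0005
gripper_force: 0.0
```

>>> step_arm:
  steps: "0 0 0 0 0 0; 0.015 0 0 0 0 0; 0.03 0 0 0 0 0; 0.042 0 -0.002 0 0 0; 0.05 0 -0.006 0 0 0"

```text
clock: 17.93
tool_pos: [0.5421, -0.2948, 0.0865]
ee_rot: [3.14, 0.001, 1.745]
force: [-0.8, 0.0, 0.3]
gripper_width: 0.0006
gripper_force: 0.0
```

```bash
python3 - <<'E'
from asc import *
n=now();print(w2l(n),n[2],read_state()['force'],barq())
asc(wcap(),200,360,220,270,2,3)
E
```

```text
[0.06286355 0.00018201] 0.08649889086026796 [-0.75206418  0.00306497  0.3356814 ] (np.float64(2.94), np.float64(9.73), 35, (np.int64(394), np.int64(401), np.int64(345), np.int64(352)))
220 ---------------------------------.................-----------------.............
223 ----------------------------------................-----------------.............
226 --------ooooooooooooooooooooooooooooooooooooooooooooooooooooooooooooo-..........
229 -------ooooooooooooooooooooooooooooooooooooooooooooooooooooooooooooooo----------
232 -------oooooooooooooooooooooooooooooooooooooooooooooooooooooooooooooooo---------
235 -------oooooooooooooooooooooooooooooooooooooooooooooooooooooooooooooooo---------
238 -------oooooooooooooooooooooooooooooooooooooooooooooooooooooooooooooooo..-------
241 -------ooooooooooooooooooooooooooooooooooooooooooooooooooooooooooooooo..--------
244 -------ooooooooooooooooooooooooooooooooooooooooooooooooooooooooooooooo..........
247 --------------------------------...---...---.......---------------..............
250 ---------------------.....--.......-+----++-.........--..-.-....................
253 -----------------.................-+++---++-....................................
256 ------------....................--++++---+++--..................................
259 -----------.....................++++++---+++++-.................................
262 ---------......................-++++++--++++++-.................................
265 --------.......................+++++++--+++++++-................................
268 -------.......................-+++++++--++++++++-...............................
```

>>> step_arm:
  steps: "0.008 0 -0.002 0 0 0; 0.016 0 -0.006 0 0 0; 0.024 0 -0.012 0 0 0; 0.03 0 -0.016 0 0 0; 0.03 0 -0.016 0 0 0"

```text
clock: 18.45
tool_pos: [0.5395, -0.2806, 0.0941]
ee_rot: [3.141, 0.001, 1.745]
force: [0.5, -0.7, 0.5]
gripper_width: 0.0004
gripper_force: 0.0
```

```bash
python3 - <<'E'
from asc import *
n=now();print(w2l(n),n[2],read_state()['force'],barq())
w=wcap();asc(w,200,360,208,270,2,3);print(proj(w,[*l2w(.0488,0),.112]))
E
```

```text
[4.84525740e-02 1.24959221e-05] 0.09405920354272272 [ 0.51232915 -0.65635714  0.50084683] (np.float64(2.86), np.float64(1.86), 82, (np.int64(394), np.int64(417), np.int64(332), np.int64(352)))
208 bbbo--+++oo+ooooooooo----ooooooooooooooooooooooooooooo------o-------o------ooooo
211 ------+++ooo-ooooo-oooo------ooooooooooooooooooooo--------ooooo----ooo------...-
214 ------++ooo---oooooooooo--------ooooooooooooooo--------ooooo---o----ooo----.....
217 ---o--+ooo------ooo-oooooooo-----------------------o-ooooo--o-o---..-oo-----....
220 ooooooobooooooooo+ooooooooo-oooooo--ooo---------oo-oooo-o-ooo-oooooooooooooooooo
223 bbbbbbboobooooooooo--ooooooooo-oooooooooooo-oooooo-ooooooo--oooooooooooooooooooo
226 bbbbbbbbbbbbbbbbbbbbbooooooooo-oooooooooooooooooooooooo-oobbbboooooooooooooooooo
229 bbbbbbbbbbbbbbbbbbbbbbbbo--ooooooooooooooooooooooooooo-ooooobboooooooooooooooooo
232 --------------------------------ooooooooooooooooo----------------...............
235 ------------------------------------------------------------------..............
238 -----------------------------------------------------
[... 207 characters left out ...]
----oooooooooooooooooooooooooo++oooo++oooooooooooooooooooooooooo-----------
250 ---------oooooooooooooooooooooooooo++++o++++ooooooooooooooooooooooooo-----------
253 ---------oooooooooooooooooooooooooo++++o++++ooooooooooooooooooooooooo.----------
256 ---------oooooooooooooooooooooooo++++++o++++++ooooooooooooooooooooooo.----------
259 ---------ooooooooooooooooooooooo+++++++o++++++ooooooooooooooooooooooo..---------
262 ---------.ooooooooooooooooooooo++++++++o+++++++oooooooooooooooooooooo...........
265 -------.......................-+++++++--+++++++-................................
268 ------........................-+++++++--++++++++-...............................
[[278.98551355 252.39016944]]
```

```bash
python3 - <<'E'
from asc import *
n=now();c=capture('side')
for k in(0,.01,.02,.03,.04,.06):print(k,proj(c,[n[0],n[1],n[2]+k])[0].round(1))
asc(c,385,440,318,362)
E
```

```text
0 [402.9 346.7]
0.01 [404.  343.7]
0.02 [405.1 340.6]
0.03 [406.1 337.4]
0.04 [407.2 334.3]
0.06 [409.5 327.7]
318 ####++++#+#######################oo++-ooo#######--bbbbb
319 #################################+++--ooo+#####--bbbbbb
320 #################################++---+oo+####--bbbbbbb
321 ############++#################++-----ooo+##+--bbbbbbbo
322 ###########+--##+##############+-+--++ooo##+-obbbbbbbbo
323 ###########+--+####+++########+----++++++#+-obbbbbbbbo+
324 ###################+++########+---+++-+###-bbbbbbbbbbo+
325 ####################--+#######---+++-----obbbbbbbbbbb#+
326 ##############################+-++-------bbbbbbbbbbbo+#
327 #############################+++#-------bbbbbbbbbbbo--+
328 #############################+##+------bbbbbbbbbbbbo..-
329 ############################+###-----obbbbbbbbbbbbo-...
330 o#########################++###o----obbbbbbbbbbbbbo....
331 oo+#######################+####oo--obbbbbbbbbbbbbo.....
332 ooo+#####################+####oRR-bbbbbbbbbbbbbbbo.....
333 ooooo#########################RRRobbbbbbbbbbbbbbb-.....
334 oooooo+##################
[... 950 characters left out ...]
oobbbo--bbbbbbbbbo-------...............
351 ++++++----oRRRoobbbo--+bbbbbbbbo------.................
352 +++++------oRobbbb---+obbbbbbbo-------.................
353 ++++-------oobbbb---+bbbbbbbb--------..................
354 oo--------oobbbbbo-+bbbbbbbbo------....................
355 oo------obbbbbbbbbobbbbbbbb--------....................
356 o------obbbbbbbbbbbbbbbbbb-------......................
357 ------obbbbbbbbbbbbbbbbbb-------.......................
358 -----obbbbbbbbbbbbbbbbbo--------.......................
359 ----obbbbbbbbbbbbbbbbbo-------.........................
360 ---obbbboobbbbbbbbbbbo-------..........................
361 --obbbbo--bbbbbbbbbbo-------...........................
```

>>> step_arm:
  steps: "0 0 -0.04 0 0 0; -0.04 0 -0.07 0 0 0; -0.09 0 -0.06 0 0 0; -0.09 0 0 0 0 0; -0.09 0 0.03 0 0 0"

```text
clock: 19.02
tool_pos: [0.5466, -0.3262, 0.0767]
ee_rot: [-3.141, -0.0, 1.743]
force: [-1.3, 0.9, -1.2]
gripper_width: 0.0004
gripper_force: 0.0
```

>>> step_arm:
  steps: "0 0 0.02 0 0 0; 0 0 0.038 0 0 0; 0.015 0 0.038 0 0 0; 0.03 0 0.034 0 0 0; 0.04 0 0.03 0 0 0"

```text
clock: 19.43
tool_pos: [0.5437, -0.3044, 0.0641]
ee_rot: [3.141, 0.0, 1.745]
force: [0.4, -0.3, -0.4]
gripper_width: 0.0008
gripper_force: 0.0
```

```bash
python3 - <<'E'
from asc import *
n=now();print(w2l(n),n[2],read_state()['force'],barq())
asc(wcap(),200,360,190,270,2,4)
E
```

```text
[7.26026036e-02 8.17470430e-05] 0.06406890255406217 [ 0.38222298 -0.30032831 -0.40189418] (None, 0)
190 +++obboo---oooooo-ooooooooo---------------------------oooooooooooooo--oooo------
194 -+oboo-------ooooooooooooooooooooooo-oo---------ooooooooooooooooo-------oooo----
198 obbbboooooooooo+oooooooooooooooooooooooooooooooooooooooooooooo-ooooooooooooooooo
202 bbbbbbbbbbbbobooooo-oooooooooooooooooooooooooooooooooooooo-ooooooobooooooooooobo
206 bbbbbbbbbbbbbbbbbbbbboo-ooooooooooooooooooooooooooooooo-obbbooobbbbbbbbboooooooo
210 ooooooooooooooo----------------oooooooooooooooo---...-------------------........
214 ----------------------------------------.............-------------------........
218 ----------------------------------------.............-------------------........
222 ----ooooooooooooooooooooooooooooooooooooooooooooooooooooooooooooooooooooo-......
226 ---oooooooooooooooooooooooooooooooooooooooooooooooooooooooooooooooooooooooo-----
230 --ooooooooooooooooooooooooooooooooooooooooooooooooooooooooooooooooooooooooo-----
234 --ooooooooooooooooooooooooooooooooooooooooooooooooooooooooooooooooooooooooo-----
238 --ooooooooooooooooooooooooooooooooooooooooooooooooooooooooooooooooooooooooo-----
242 ---ooooooooooooooooooooooooooooooooooooooooooooooooooooooooooooooooooooooo......
246 ----------------------------------------------------------------------..........
250 -----------------------------------+++---++----------------------------.........
254 -----------------------------------++++-++++--.....--------------------.........
258 --------------------------------++++++--++++++-........---------..----..........
262 --------------------...........-++++++--+++++++.................................
266 -------------.................-+++++++--+++++++-................................
```

>>> step_arm:
  steps: "0.01 0 -0.004 0 0 0; 0.018 0 -0.008 0 0 0; 0.026 0 -0.016 0 0 0; 0.034 0 -0.026 0 0 0"

```text
clock: 19.87
tool_pos: [0.5413, -0.29, 0.0777]
ee_rot: [3.14, 0.003, 1.744]
force: [0.4, -3.0, -1.2]
gripper_width: 0.0007
gripper_force: 1.2
```

```bash
python3 - <<'E'
from asc import *
n=now();print(w2l(n),n[2],read_state()['force'],barq())
w=wcap();asc(w,200,360,190,270,2,4)
for q in(2.9,2.8,2.7,2.6,2.5):print(q,proj(w,[*l2w(-.068*np.cos(q-.436),0),.065+.068*np.sin(q-.436)]))
E
```

```text
[0.05798579 0.00012213] 0.07772520953022186 [ 0.41324686 -3.02632661 -1.17656799] (None, 1)
190 ---++ooooooooo---ooooooooooooooooooooooooooooooooooooooooooo------oooooooo---obb
194 ---+++oooooooooo---ooooooooooooooooooooooooooooooooooooooo------ooooooooo----ooo
198 ---++++ooooooooooo---ooooooooooooooooooooooooooooooooooo------ooooooooo--+---ooo
202 o--++++o+ooooooooooo----oooooooooooooooooooooooooooooo-----ooooooooooo-------obb
206 ---+++oboo-ooooooooooo-------ooooooooooooooooooo--------oooooooooooo-ooo-----...
210 ----+obbo----oooo-oooooooo-----------oooooo-----------ooooooooooo-----ooo-----..
214 o--obboo-------oooooooooooooooooooo--oo-------o-ooo-ooooo-oooo--------ooooo-ooo-
218 bbbbbobbbbooooooo+oooooooooooooooooooooooooooooooooooo-ooooo-ooooooooooooooooooo
222 bbbbbbbbbbbbbbbbbbbbooooooooooooooooooooooooooooooooooo--ooobbbboooooooooooooooo
226 bbbbbbbbbbbbbbbbbbbboobooooooooooooooooooooooooooooo--ooooooooooooooooo------.--
230 ----ooooooooooooooooooooooooooooooooooooooooooooooooooooooooooooooooooooo.......
234 ---oooooooooooooooooooooooooooooooooooooooooooooooooooooooooooooooooo
[... 161 characters left out ...]
oooooooooooooo------
246 ----oooooooooooooooooooooooooooooooooooooooooooooooooooooooooooooooooooooo......
250 -----ooooooooooooooooooooooooooooooooooooooooooooooooooooooooooooooo............
254 --------------------..............-+++--++++-...............-...................
258 -------------...................-+++++--++++++-.................................
262 -----------....................-++++++--+++++++.................................
266 ---------.....................-+++++++--+++++++-................................
2.9 [[278.20473421 253.32999471]]
2.8 [[278.26478143 249.42096335]]
2.7 [[278.32672602 244.01433191]]
2.6 [[278.38973452 237.04691304]]
2.5 [[278.45278486 228.48861786]]
```

Contact at −3 N: the bar is now swinging (q ≈ 2.64). Following the arc.

>>> step_arm:
  steps: "0.012 0 -0.019 0 0 0; 0.026 0 -0.037 0 0 0; 0.042 0 -0.043 0 0 0; 0.06 0 -0.045 0 0 0; 0.078 0 -0.045 0 0 0"

```text
clock: 20.38
tool_pos: [0.5337, -0.2491, 0.0992]
ee_rot: [3.141, -0.0, 1.744]
force: [-0.1, -0.5, 0.1]
gripper_width: 0.0003
gripper_force: 0.0
```

```bash
python3 - <<'E'
from asc import *
n=now();print(w2l(n),n[2],read_state()['force'],barq())
w=wcap();asc(w,200,360,170,270,2,5)
for q in(2.6,2.4,2.2,2.,1.8):print(q,proj(w,[*l2w(-.068*np.cos(q-.436),0),.065+.068*np.sin(q-.436)]))
E
```

```text
[ 0.016409   -0.00028268] 0.0991681579624143 [-0.12557988 -0.51420218  0.06099525] (np.float64(2.41), np.float64(1.39), 148, (np.int64(386), np.int64(410), np.int64(318), np.int64(338)))
170 --o---++++++obo+oooo----------------------------------------oo--obo-------------
175 ------++++++++-o-o--------------oooooooooooooooooooo-------------oo-------------
180 o-----++++++-o------------oooooooooooooooooooooooooooooo---------oooo+++--------
185 ------++++ooo----------oooooooooooooooooooooooooooooooooooo-------oooo-+--------
190 o-----+++oo---------ooooooooooooooooooooooooooooooooooooooooo----ooooooo-------o
195 +o----++oooooo-----ooooooooooooooooooooooooooooooooooooooooooo----oooooo------o+
200 #+----+oooooo-----ooooooooooooooooooooooooooooooooooooooooooooo---ooo-ooo-----++
205 #+o---+oooooo----ooooooooooooooooooooooooooooooooooooooooooooooo---oooooo+----++
210 ##----ooooooo---ooooooooooooooooooooooooooooooooooooooooooooooooo---ooooo-----++
215 ##----oooooo----ooooooooooooooooooooooooooooooooooooooooooooooooo---ooooo-bo--++
220 ##-oo-oooooo----ooooooooooooooooooooooooooooooooooooooooooo
[... 256 characters left out ...]
ooo----ooooo--oooooo
240 bbbbb---+ooooooo--ooooooooooooooooooooooooooooooooooooooooooo---ooooooo--obbobbb
245 bbbbbo--++oooooooo--ooooooooooooooooooooooooooooooooooooooo-----oooooo+---oooooo
250 --------++++oooooooo---ooooooooooo+####+####oooooooooooo----ooooooooo+---.......
255 --------+obo--oooooooo---ooooooo+######+#####+oooooooo---ooooooooo-ooo----......
260 -----b--obb-..--ooooooooo------+#######+#######o------oooooooooo+---ooo--o------
265 bbbbbbbbbbbbbbbbbo+oooooooooo-+########+########oooooooooooooooooooooooooooooooo
2.6 [[279.53492039 291.54273355]]
2.4 [[279.68931785 278.50929704]]
2.2 [[279.8395311  260.34270673]]
2.0 [[279.97274476 237.82557168]]
1.8 [[280.07595712 212.45364566]]
```

The finger slipped over again at q ≈ 2.41, so its effective end is about 27 mm above the nominal tip. I'll go back behind and descend slowly while watching the force.

>>> step_arm:
  steps: "0 0 -0.04 0 0 0; -0.03 0 -0.08 0 0 0; -0.08 0.001 -0.07 0 0 0; -0.08 0.001 -0.03 0 0 0; -0.08 0.001 -0.01 0 0 0"

```text
clock: 20.9
tool_pos: [0.5408, -0.2902, 0.1024]
ee_rot: [-3.141, -0.001, 1.743]
force: [-1.2, 0.2, -0.9]
gripper_width: 0.0006
gripper_force: 0.0
```

>>> step_arm:
  steps: "0 0 0 0 0 0; 0 0 0.008 0 0 0; 0 0 0.016 0 0 0; 0 0 0.022 0 0 0; 0 0 0.022 0 0 0"

```text
clock: 21.32
tool_pos: [0.541, -0.2892, 0.0922]
ee_rot: [-3.141, -0.001, 1.745]
force: [0.6, 0.1, 0.2]
gripper_width: 0.0004
gripper_force: 0.0
```

```bash
python3 - <<'E'
from asc import *
n=now();print(w2l(n),n[2],read_state()['force'],barq())
E
```

```text
[5.71604057e-02 8.27622740e-07] 0.0922455841627392 [0.64273387 0.10521339 0.22029869] (np.float64(2.43), np.float64(11.18), 17, (np.int64(387), np.int64(391), np.int64(334), np.int64(338)))
```

>>> step_arm:
  steps: "0.006 0 0.004 0 0 0; 0.012 0 0.008 0 0 0; 0.018 0 0.008 0 0 0; 0.024 0 0.008 0 0 0; 0.03 0 0.008 0 0 0"

```text
clock: 21.78
tool_pos: [0.5389, -0.276, 0.0896]
ee_rot: [3.141, 0.003, 1.745]
force: [-1.3, -4.9, 3.2]
gripper_width: 0.0003
gripper_force: 2.3
```

```bash
cat > chk.py <<'E'
from bar import *
def red(c):
    p=c['pixels'];h=cv2.cvtColor(p,cv2.COLOR_BGR2HSV)
    m=(((h[...,0]<5)|(h[...,0]>176))&(h[...,1]>210)&(h[...,2]>80)).astype(np.uint8)
    m=cv2.morphologyEx(m,cv2.MORPH_OPEN,np.ones((3,3)))
    k,l,s,ce=cv2.connectedComponentsWithStats(m);o=[(int(s[i,4]),s[i,:4].tolist()) for i in range(1,k)];o.sort(reverse=True);return o[:3]
def chk():
    n=now();print(w2l(n).round(4),n[2].round(4),read_state()['force'].round(1),barq()[:3])
    w=wcap();o=red(w);print(o)
    qs=np.linspace(0,3,301);r=np.array([proj(w,[*l2w(-.068*np.cos(q-.436),0),.065+.068*np.sin(q-.436)])[0][1] for q in qs])
    if o:
        b=o[0][1];v=b[1]+b[3]/2;print('q wrist',qs[np.nonzero(np.diff(np.sign(r-v)))[0]].round(2))
E
python3 -c "
from chk import *
chk()"
```

```text
[0.0438 0.0002] 0.0896 [-1.3 -4.9  3.2] (np.float64(2.39), np.float64(11.62), 12)
[]
```

```bash
python3 - <<'E'
from chk import *
w=wcap();h=cv2.cvtColor(w['pixels'],cv2.COLOR_BGR2HSV)
for q in(2.6,2.45,2.4,2.3,2.2,2.1):print(q,proj(w,[*l2w(-.068*np.cos(q-.436),.02),.065+.068*np.sin(q-.436)]).round())
for y in range(190,310,4):print(y,h[y,235],h[y,310])
E
```

```text
2.6 [[315. 253.]]
2.45 [[317. 242.]]
2.4 [[317. 237.]]
2.3 [[318. 227.]]
2.2 [[319. 215.]]
2.1 [[320. 203.]]
190 [  2 133  67] [  2 133 107]
194 [  2 126  69] [  3 132 108]
198 [  1 126  67] [  3 133 109]
202 [  2 122  69] [  3 131 109]
206 [ 5 58 88] [  3 121  76]
210 [ 3 53 86] [  3 115  73]
214 [ 3 59 78] [ 5 74 86]
218 [ 3 63 77] [ 6 53 91]
222 [ 5 63 77] [ 6 62 87]
226 [  1 155  92] [  1 141  96]
230 [  1 170 126] [  1 157 125]
234 [  1 172 144] [  1 159 143]
238 [  1 173 150] [  1 161 154]
242 [  1 169 142] [  1 159 144]
246 [  2 164 123] [  1 159 156]
250 [ 18  21 160] [ 26  17 210]
254 [ 34   9 233] [ 30   9 235]
258 [ 34   8 236] [ 30   9 235]
262 [ 39   8 237] [ 27  10 235]
266 [ 39   8 238] [ 27  10 235]
270 [ 38   9 238] [ 27  10 235]
274 [ 39   8 237] [ 27  10 235]
278 [ 34   9 237] [ 30   9 234]
282 [ 38   9 238] [ 34   9 235]
286 [20 15 50] [20 13 57]
290 [30  6 44] [23 19 54]
294 [30  6 45] [15 19 53]
298 [40 17 45] [30 15 50]
302 [30  6 41] [30 11 48]
306 [15 13 39] [30  6 43]
```

Contact is on the bar: the offset matches and the wrist view gives q ≈ 2.40. Continuing at constant height.

>>> step_arm:
  steps: "0.012 0 0 0 0 0; 0.024 0 0 0 0 0; 0.036 0 0 0 0 0; 0.048 0 0 0 0 0; 0.048 0 0 0 0 0"

```text
clock: 22.35
tool_pos: [0.5341, -0.2495, 0.0883]
ee_rot: [-3.141, -0.002, 1.745]
force: [0.4, -0.5, -0.0]
gripper_width: 0.0002
gripper_force: 0.0
```

```bash
sed -i 's/h\[...,1\]>210)&(h\[...,2\]>80)/h[...,1]>138)\&(h[...,2]>85)/; s/<5)|/<3)|/' chk.py; python3 -c "
from chk import *
chk()"
```

```text
[0.0169 0.    ] 0.0883 [ 0.4 -0.5 -0. ] (None, 1)
[(3267, [206, 229, 143, 25]), (839, [401, 345, 29, 42]), (23, [495, 378, 4, 6])]
q wrist [2.]
```

The bar is at q = 2.0 and follows well.

>>> step_arm:
  steps: "0.016 0 0 0 0 0; 0.032 0 0 0 0 0; 0.048 0 0.004 0 0 0; 0.064 0 0.008 0 0 0; 0.064 0 0.008 0 0 0"

```text
clock: 22.87
tool_pos: [0.5282, -0.2176, 0.0837]
ee_rot: [-3.141, -0.002, 1.745]
force: [0.5, 0.5, 0.5]
gripper_width: 0.0002
gripper_force: 0.0
```

```bash
python3 -c "
from chk import *
chk()"
```

```text
[-0.0156 -0.0004] 0.0837 [0.5 0.5 0.5] (None, 6)
[(3138, [207, 226, 140, 24]), (508, [396, 365, 31, 22])]
q wrist [1.5]
```

>>> step_arm:
  steps: "0.014 0 0.003 0 0 0; 0.028 0 0.006 0 0 0; 0.038 0 0.009 0 0 0; 0.046 0 0.012 0 0 0; 0.046 0 0.012 0 0 0"

```text
clock: 23.38
tool_pos: [0.5248, -0.1959, 0.0785]
ee_rot: [-3.141, -0.001, 1.745]
force: [-0.6, -0.0, 0.5]
gripper_width: 0.0006
gripper_force: 0.1
```

```bash
python3 -c "
from chk import *
chk()"
```

```text
[-0.0375  0.    ] 0.0785 [-0.6 -0.   0.5] (np.float64(0.58), np.float64(1.49), 17)
[(2473, [210, 227, 132, 22])]
q wrist [1.15]
```

q ≈ 1.15. Now lifting over the rod and tilting 20° so that the gripper body leans away from the jars, then pressing from above.

>>> step_arm:
  steps: "0 0 -0.06 0 0 0; 0 0 -0.12 0 0 0; 0.012 0 -0.12 0 -0.15 0; 0.024 0 -0.12 0 -0.3 0; 0.035 0 -0.12 0 -0.444 0"

```text
clock: 23.9
tool_pos: [0.5232, -0.1807, 0.1414]
ee_rot: [3.136, 0.355, 1.741]
force: [-1.1, 0.1, -1.0]
gripper_width: 0.0005
gripper_force: 0.0
```

>>> step_arm:
  steps: "0 0 0 0 0 0; 0 0 0 0 0 0"

```text
clock: 24.07
tool_pos: [0.5215, -0.178, 0.1381]
ee_rot: [-3.14, 0.347, 1.748]
force: [-0.3, -0.9, -0.1]
gripper_width: 0.0002
gripper_force: 0.0
```

```bash
python3 -c "
from chk import *
chk()
s=read_state();print(Rotation.from_euler('xyz',s['ee_rot']).as_matrix().round(3))"
```

```text
[-0.0557 -0.0001] 0.1381 [-0.3 -0.9 -0.1] (np.float64(1.14), np.float64(1.31), 116)
[(1610, [226, 208, 100, 18]), (254, [370, 293, 22, 22]), (9, [267, 194, 3, 3])]
q wrist [1.16]
[[-0.162  0.985  0.059]
 [ 0.926  0.172 -0.336]
 [-0.341  0.    -0.94 ]]
```

>>> step_arm:
  steps: "-0.003 0 0.044 0 0 0; 0.008 0 0.074 0 0 0; 0.014 0 0.091 0 0 0; 0.024 0 0.106 0 0 0; 0.036 0 0.121 0 0 0"

```text
clock: 24.58
tool_pos: [0.5228, -0.184, 0.0758]
ee_rot: [3.141, 0.347, 1.741]
force: [-8.5, 18.7, 18.3]
gripper_width: 0.0004
gripper_force: 11.8
```

```bash
python3 -c "
from chk import *
chk()"
```

```text
[-0.0497  0.0001] 0.0758 [-8.5 18.7 18.3] (np.float64(1.1), np.float64(1.27), 110)
[(930, [213, 264, 47, 21]), (865, [454, 353, 49, 24]), (863, [296, 264, 44, 21])]
q wrist [1.08]
```

The finger went down in front of the rod and pressed it radially. Lifting, removing the tilt and pressing straight down on top of the rod.

>>> step_arm:
  steps: "-0.017 0 -0.047 0 0 0; -0.034 0 -0.094 0 0 0; -0.034 0 -0.094 0 0.15 0; -0.034 0 -0.094 0 0.3 0; -0.034 0 -0.094 0 0.444 0"

```text
clock: 25.1
tool_pos: [0.5244, -0.1834, 0.1285]
ee_rot: [3.137, -0.003, 1.746]
force: [-0.7, -0.7, 0.1]
gripper_width: 0.0005
gripper_force: 0.0
```

>>> step_arm:
  steps: "0 0 0 0 0 0; 0 0 0 0 0 0"

```text
clock: 25.27
tool_pos: [0.5229, -0.1853, 0.1259]
ee_rot: [3.141, 0.002, 1.741]
force: [-0.2, 0.1, -1.1]
gripper_width: 0.0005
gripper_force: 0.0
```

```bash
python3 -c "
from chk import *
chk();print(read_state()['ee_rot'])"
```

```text
[-0.0484 -0.0001] 0.1259 [-0.2  0.1 -1.1] (np.float64(1.08), np.float64(1.5), 113)
[(1444, [225, 215, 104, 16]), (454, [382, 364, 26, 23])]
q wrist [1.07]
[-3.14060927e+00  7.95352811e-04  1.74416888e+00]
```

>>> step_arm:
  steps: "0.007 0 0.04 0 0 0; 0.007 0 0.066 0 0 0; 0.007 0 0.08 0 0 0; 0.008 0 0.09 0 0 0; 0.01 0 0.1 0 0 0"

```text
clock: 25.78
tool_pos: [0.5215, -0.178, 0.0749]
ee_rot: [-3.141, -0.0, 1.745]
force: [0.4, 0.2, 0.8]
gripper_width: 0.0004
gripper_force: 0.6
```

```bash
python3 -c "
from chk import *
chk()"
```

```text
[-0.0558 -0.0002] 0.0749 [0.4 0.2 0.8] (np.float64(0.94), np.float64(0.66), 70)
[(979, [213, 252, 51, 21]), (858, [293, 254, 48, 20])]
q wrist [1.05]
```

Moving now (q ≈ 0.95). Keep pressing down and slightly outward.

>>> step_arm:
  steps: "0.004 0 0.012 0 0 0; 0.008 0 0.024 0 0 0; 0.012 0 0.036 0 0 0; 0.013 0 0.048 0 0 0; 0.014 0 0.056 0 0 0"

```text
clock: 26.3
tool_pos: [0.5202, -0.1715, 0.0467]
ee_rot: [-3.141, -0.0, 1.744]
force: [-0.0, 1.5, 1.1]
gripper_width: 0.0005
gripper_force: 0.6
```

```bash
python3 -c "
from chk import *
chk()"
```

```text
[-0.0624 -0.0003] 0.0467 [-0.   1.5  1.1] (np.float64(0.45), np.float64(3.53), 37)
[(921, [213, 244, 55, 20]), (702, [293, 246, 49, 18])]
q wrist [0.6]
```

>>> step_arm:
  steps: "0.002 0 0.01 0 0 0; 0.004 0 0.02 0 0 0; 0.005 0 0.03 0 0 0; 0.005 0 0.033 0 0 0"

```text
clock: 26.73
tool_pos: [0.5197, -0.1691, 0.0302]
ee_rot: [-3.141, -0.0, 1.744]
force: [0.9, 0.3, 1.8]
gripper_width: 0.0003
gripper_force: 0.4
```

```bash
python3 -c "
from chk import *
chk()"
```

```text
[-0.0648 -0.0004] 0.0302 [0.9 0.3 1.8] (np.float64(0.3), np.float64(3.28), 45)
[(914, [212, 246, 56, 20]), (779, [290, 247, 52, 19])]
q wrist [0.36]
```

q ≈ 0.3. Lift slightly, tilt 20°, and press the rest of the way.

>>> step_arm:
  steps: "0 0 -0.024 0 0 0; -0.006 0 -0.024 0 -0.15 0; -0.012 0 -0.024 0 -0.3 0; -0.018 0 -0.024 0 -0.444 0; -0.018 0 -0.024 0 -0.444 0"

```text
clock: 27.25
tool_pos: [0.5205, -0.1755, 0.0426]
ee_rot: [-3.14, 0.35, 1.748]
force: [0.1, 0.0, -1.2]
gripper_width: 0.0005
gripper_force: 0.0
```

>>> step_arm:
  steps: "0.007 0 0.019 0 0 0; 0.014 0 0.036 0 0 0; 0.017 0 0.045 0 0 0; 0.02 0 0.053 0 0 0"

```text
clock: 27.58
tool_pos: [0.5215, -0.1788, 0.0143]
ee_rot: [-3.141, 0.348, 1.743]
force: [-0.4, -0.6, 0.1]
gripper_width: 0.0
gripper_force: 0.4
```

```bash
python3 -c "
from chk import *
chk()"
```

```text
[-0.055  -0.0003] 0.0143 [-0.4 -0.6  0.1] (np.float64(0.12), np.float64(1.83), 77)
[(593, [213, 258, 47, 16]), (313, [297, 265, 43, 9]), (75, [174, 272, 15, 9])]
q wrist [0.13]
```

>>> step_arm:
  steps: "0.002 0 0.005 0 0 0; 0.003 0 0.009 0 0 0; 0.005 0 0.013 0 0 0; 0.005 0 0.013 0 0 0"

```text
clock: 28.02
tool_pos: [0.5215, -0.1777, 0.0076]
ee_rot: [-3.141, 0.348, 1.744]
force: [-0.4, 0.0, 0.4]
gripper_width: 0.0004
gripper_force: 0.0
```

```bash
python3 -c "
from chk import *
chk()"
```

```text
[-0.056  -0.0001] 0.0076 [-0.4  0.   0.4] (np.float64(0.04), np.float64(1.76), 84)
[(593, [213, 262, 46, 17]), (457, [297, 266, 43, 13]), (129, [163, 276, 23, 13])]
q wrist [0.06]
```

>>> step_arm:
  steps: "0.002 0 0.004 0 0 0; 0.003 0 0.007 0 0 0; 0.004 0 0.01 0 0 0; 0.004 0 0.01 0 0 0"

```text
clock: 28.45
tool_pos: [0.5221, -0.1777, 0.0055]
ee_rot: [-3.141, 0.35, 1.743]
force: [-8.8, 5.8, 18.5]
gripper_width: 0.0001
gripper_force: 9.8
```

```bash
python3 -c "
from chk import *
chk()"
```

```text
[-0.0559  0.0005] 0.0055 [-8.8  5.8 18.5] (np.float64(0.02), np.float64(2.13), 79)
[(609, [211, 264, 47, 17]), (471, [298, 266, 41, 15]), (142, [159, 278, 26, 13])]
q wrist [0.04]
```

On the stops, with an 18 N reaction. Retreating along the tool axis and checking everything.

>>> step_arm:
  steps: "0 0 -0.03 0 0 0; 0 0 -0.1 0 0 0; 0 0 -0.18 0 0 0; 0 0 -0.26 0 0 0; 0 0 -0.34 0 0 0"

```text
clock: 28.97
tool_pos: [0.5108, -0.1195, 0.1635]
ee_rot: [-3.141, 0.348, 1.744]
force: [0.9, -0.0, -0.8]
gripper_width: 0.001
gripper_force: 0.0
```

>>> step_arm:
  steps: "0.08 0 0 0 0 0; 0.16 0 0 0 0 0; 0.24 0 0 0 0 0; 0.24 0 0 0 0 0"

```text
clock: 29.3
tool_pos: [0.4894, -0.0044, 0.118]
ee_rot: [-3.137, 0.346, 1.751]
force: [0.2, 0.1, -1.1]
gripper_width: 0.0001
gripper_force: 0.0
```

```bash
python3 - <<'E'
from chk import *
from scipy.signal import correlate2d
c=capture('side');np.save('side3.npy',c,allow_pickle=True);print(now(),barq())
c0=np.load('side.npy',allow_pickle=True).item()
# open jar / tape / calculator / packed regions change
for nm,(x0,x1,y0,y1) in dict(open=(245,280,224,272),tape=(345,385,260,295),calc=(275,303,188,208)).items():
    d=np.abs(c['pixels'][y0:y1,x0:x1].astype(int)-c0['pixels'][y0:y1,x0:x1]).mean();print(nm,d)
# caps: fit by best circle of dark-red brown cap pixels: compare with rendered circles
h=cv2.cvtColor(c['pixels'],cv2.COLOR_BGR2HSV)
m=(((h[...,0]<10)|(h[...,0]>170))&(h[...,1]>50)&(h[...,2]<130)).astype(np.uint8)
for y in(-.097,0,.097):
    best=None
    for dx in np.arange(-.02,.021,.002):
        for dy in np.arange(-.012,.0121,.002):
            a=np.zeros(m.shape,np.uint8);b=a.copy();t=np.linspace(0,2*np.pi,60)
            for im,r in((a,.0425),(b,.050)):
                w=l2w(dx,y+dy);q=proj(c,np.c_[w[0]+r*np.cos(t),w[1]+r*np.sin(t),0*t+.096]);cv2.fillPoly(im,[q.round().astype(np.int32)],1)
            s=m[a>0].mean()-m[(b>0)&(a==0)].mean()
            if best is None or s>best[0]:best=(s,dx,dy)
    print(y,best)
E
```

```text
[np.float64(0.4904427868857674), np.float64(-0.0066645544611399), np.float64(0.11927854777031308), np.float64(1.7507045810135176)] (np.float64(0.03), np.float64(1.63), 93, (np.int64(346), np.int64(365), np.int64(318), np.int64(334)))
open 20.55436507936508
tape 7.61952380952381
calc 112.64285714285714
-0.097 (np.float64(0.6026075873200949), np.float64(0.001999999999999981), np.float64(0.0))
0 (np.float64(0.5425009298289115), np.float64(-1.734723475976807e-17), np.float64(0.0))
0.097 (np.float64(0.6532930731193818), np.float64(-0.0020000000000000157), np.float64(-0.002))
```

```bash
python3 -c "
from rig import *
print(finish_job())"
```

```text
the job is handed in; nothing more can be done
None
```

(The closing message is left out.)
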